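# Pull old stock forward with the hook, load the new tin behind it

## Robot

A 6-joint arm with a two-finger parallel gripper is mounted at the origin on a cart in front of the work surface, level with it; the furniture and walls round the work are solid. World frame = base frame: x ahead of the robot, y to its left, z up, the work surface at z = 0. Lengths are in m, angles in rad, forces in N, time in s.
With the tool pointing down it reaches from about 0.275 to 0.875 m from the base axis. Payload 12.5 kg.
Tool frame: the origin (TCP) lies on the centre line of the jaws, within the pads' length; the fingertips stand 11 mm ahead of it and the grasp point (between the pads) lies 8 mm behind it; z points along the fingers, y is the direction in which the jaws open and shut (so a half turn about z gives the same grasp; the last joint's range is limited). The gripper opens to 85 mm and grips with 20 to 120 N. Pads are 22 mm wide; open, the fingers measure 114 mm over their backs; the gripper's body (76 mm by 85 mm) begins 54 mm behind the grasp point. The pads swing forward as they close: fully open they stand 13 mm farther back than shut.
Start: joints at [1.118, 0.351, 1.652, -0, 1.139, -0.085], TCP at [0.198, 0.513, 0.242] pointing down, gripper open.
Joint ranges: [-2.75, 2.75], [-0.79, 2.1], [0.01, 2.65], [-1.57, 4.71], [0.07, 3.14], [-2.87, 2.87]. Speed limits (rad/s): [2.22, 2.22, 2.79, 3.14, 3.14, 3.14].

## Interface

Orientations are given as a unit quaternion [w, x, y, z].
In Python, from bench import ctrl gives the robot as it stands.
- The arm moves only by the tool step_arm, never from a script. Its argument "motion" is a list of rows, each a list of 6 numbers: the shift along the tool's x, y, z in cm, then the turn, a rotation vector about the tool's x, y, z in rad. In form: [[tx, ty, tz, ax, ay, az], ...]. A call has 1 to 12 rows; each row shifts and turns the pose as measured when the row begins, along the tool's axes as they then stand; what a row does not reach is not made up. A row lasts 1/12 s, in which the tool goes at most 41.7 mm and 7.16 degrees, less where a joint would pass 70% of its speed; a pose out of reach is approached as far as the arm can. A call is refused whole if a number of a shift passes 4.17 or a number of a turn 0.125, either way. A call with a gripper value outside its range is refused whole. "jaw" is the finger opening in cm, from 0 to 8.54, set as the call begins (left out, the last holds). The fingers move at their own pace and stop on an object; "grip_force" is the grip in N (left out, the last holds). Time passes only in rows, so rows that do not move let the fingers close. It gives the time, the measured TCP pose, the force and the opening at its end, in the units of the state.
- ctrl.get_obs(): the state, without advancing time (a new reading comes with each control period).
- ctrl.get_image(name): name is "scene" or "top" or "wrist"; returns a dict with "img" (480x640x3 uint8, red, green, blue), "K" (3x3 intrinsics, pixels), "rvec" (rotation vector, rad) and "tvec" (3), from world to camera coordinates, as OpenCV has them. Camera axes: x right, y down, z forward; pixel columns grow to the right and rows downward; lengths in m; the calibration is good to about 2 mm. A picture is of the moment at which its call begins. There is no depth.
- ctrl.job_done(): hands the job in, once; it reports no verdict.
The state is a dict: "time_s": time; "joint_positions": joint angles; "qvel": joint speeds; "tau": joint torques, N m; "tcp_pos": TCP position; "tool_rot": TCP orientation; "contact_force": force on the tool from outside, world axes, zero at the start; "torque": the same for the moment, N m; "finger_gap": finger opening in m.
Only numpy, scipy, OpenCV 4.12 (cv2) and the standard library are available. Lean on these libraries where they do the work, as an engineer would, in place of code of your own. Each camera call takes 0.05 s, during which the arm holds its last target.

## Task

Restock the lane first in, first out. Take the pull hook from its rest, drop its toe into the tray's pull ring and drag the tray forward with the hook until it is fully home against the lane's front stops, without moving the tray by hand or touching the old tin that stands in it. Then hang the hook back on its rest and stand the new tin upright in the empty rear well, behind the old tin, leaving the other things on the table alone.

Things in the scene. Friction and masses are not known exactly. Their poses are not given: they have to be found in the camera images.
- lane_home (a point): Point on the fixed steel lane's floor (4 mm over the table) where the tray's origin lies when the tray is home. x runs along the lane from its open front (robot side) to the rear, y left, z up. Lane 106 mm wide, floor from x = -127 to +257 mm; side rails 20 mm over the table, inner faces at y = +-47 mm.
- tray: Loose aluminium tray, 150 x 90 mm, about 0.35 kg, in the lane with 2 mm play each side; starts 110 to 135 mm behind home, rear well under the hood. Origin at the centre of its underside; x to its rear, -x to its pull ring, z up. Side and rear walls and middle divider 14 mm high, front wall 22 mm, floor 6 mm thick. Slides with a few newtons of friction.
- tray_eye (a point): Centre of the opening of the level steel pull ring at the tray's front, 93 mm to -x of the tray's origin, 20 mm over the table (mid-height of its 8 mm wire); axes as the tray's. Opening 36 mm along x, 30 mm along y, open from above; lane floor 16 mm below. Inner front edge 18 mm to -x, tray's front wall 18 mm to +x, the old tin beyond it.
- front_well (a point): Centre of the floor of the tray's front well (69 x 82 mm inside, walls 8 mm above this floor), 36.5 mm to -x of the tray's centre, 6 mm above its underside. The old tin stands in it. Axes as the tray's.
- rear_well (a point): Centre of the floor of the tray's rear well (69 x 82 mm inside, walls 8 mm above this floor), 36.5 mm to +x of the tray's centre, 6 mm above its underside. Empty at the start. Axes as the tray's.
- old_tin_center (a point): Centre, half-way up, of the old tin: plain metal tin with a press-on lid, 56 mm diameter (57 mm over the lid), 62 mm high, about 0.15 kg, standing in the tray's front well; z axis along the tin.
- old_tin: The same old tin; origin at the centre of its underside.
- new_tin_center (a point): Centre, half-way up, of the new tin: looks the same as the old one (56 mm diameter, 57 mm over the lid, 62 mm high, about 0.15 kg), standing alone on the table; z axis along the tin.
- new_tin: The same new tin; origin at the centre of its underside.
- hook_grip (a point): Centre of the wooden grip of the pull hook (0.16 kg): 66 mm long (x), 18 mm wide (y), from 12 mm below to 10 mm above this point. x towards the hook end, z up. An 8 mm steel shank runs along x from 57 mm behind this point to 75 mm ahead, then bends straight down, its toe turned back to the grip; lowest point 52 mm below this point. Grip it across its width from above.
- hook_toe (a point): Centre of the rounded end (8 mm diameter) of the hook's toe: 67 mm ahead of and 48 mm below the grip's centre, axes as the grip's. The down-going stem (8 mm thick) stands 8 mm ahead of this point, so the hook end reaches from 12 mm ahead of this point to 4 mm behind it, and is 8 mm wide along y.
- pull_hook: The pull hook as a whole; origin at the centre of its grip.
- rest_seat (a point): Seat of the fixed hook rest: where hook_grip lies when the hook hangs in the rest's two notches, 64 mm over the table; x along the shank. Hook starts here, hook end to +x. Wooden base 110 x 60 x 8 mm; two dark cheeks 6 mm thick, 42 mm to either side along x, with flared open notches (bottom 60 mm, top 76 mm over the table); grip has 6 mm play each way.
- tape_roll: Roll of masking tape, 103 mm diameter, 25 mm high, loose bystander; origin under its centre.
- timer: Flat pocket timer 70 x 66 x 21 mm, loose bystander; origin under its centre.
- lane_stop (a point): Middle between the two dark stop lugs on the lane's floor, in the plane of their rear faces, 75 mm to -x of lane_home; axes as lane_home. The lugs are 18 mm wide, y = 30 to 48 mm at either side, 10 mm long, 20 mm high over the table; they catch the tray's front wall, and the pull ring passes between them.
- hood_edge (a point): Middle of the top front edge of the fixed dust hood over the lane's rear, 92 mm over the table, 110 mm to +x of lane_home; axes as lane_home. Hood 106 mm wide, reaches 147 mm to +x of this edge, 95 mm high over the table, 90 mm headroom, open to the front.
There are look-alikes about, which are no part of the job. What is shaped like the new_tin but red is not meant.

How it is judged:
On the way, in this order (a step that is already met when the one before it is completed fails the run):
1. the hook's toe is down inside the tray's pull ring while the tray is still back in the lane (x of hook_toe in the frame of tray_eye between -0.024 and 0.02 m and y of hook_toe in the frame of tray_eye between -0.017 and 0.017 m and z of hook_toe in the frame of tray_eye below 0.002 m and x of tray in the frame of lane_home above 0.06 m), for 0.1 s.
2. the tray is home against the front stops (within 6 mm), the hook still in its ring, the new tin not yet in the tray (x of hook_toe in the frame of tray_eye between -0.024 and 0.02 m and y of hook_toe in the frame of tray_eye between -0.017 and 0.017 m and z of hook_toe in the frame of tray_eye below 0.002 m and x of tray in the frame of lane_home below 0.006 m and horizontal distance between new_tin_center and rear_well above 0.06 m), for 0.1 s.
At the end, for the whole second after the job is handed in: Tray home against the front stops (within 6 mm), old tin upright in its front well and new tin in its rear well (each on the floor, within 16 mm of the well's centre), hook hanging in both notches of its rest (grip within 14 mm of the seat), all at rest (x of tray in the frame of lane_home below 0.006 m and horizontal distance between tray and lane_home below 0.01 m and height (world z) of tray below 0.008 m and linear speed of each of tray, old_tin, new_tin, pull_hook below 0.02 m/s and horizontal distance between old_tin_center and front_well below 0.016 m and z of old_tin_center in the frame of front_well between 0.027 and 0.035 m and angle between each of old_tin_center, new_tin_center's own z axis and vertical below 0.08 rad and horizontal distance between new_tin_center and rear_well below 0.016 m and z of new_tin_center in the frame of rear_well between 0.027 and 0.035 m and distance between hook_grip and rest_seat below 0.014 m and angle between the x axis of hook_grip and the x axis of rest_seat, either way round below 0.12 rad and angle between hook_grip's own z axis and vertical below 0.3 rad); the robot touches nothing.
It fails at once if the robot itself, not the hook, pushes the tray (over 1.5 N) while it is more than 12 mm from home (contact force between any of the arm, the fingers and tray above 1.5 N and x of tray in the frame of lane_home above 0.012 m).
It fails at once if the robot touches the old tin (over 1.5 N) (contact force between any of the arm, the fingers and old_tin above 1.5 N).
It fails at once if the old tin tips (more than 0.35 rad) (angle between old_tin_center's own z axis and vertical above 0.35 rad).
It fails at once if the tape roll or the timer is moved more than 30 mm (distance of any of tape_roll, timer from where it was at the start of the episode above 0.03 m).
It also fails if it takes over 72 s, if anything falls off the work surface, if the arm or the gripper's body presses on something with over 40 N, if the wrist force passes 120 N, or if a joint passes its speed limit or range.

## Working session

There is one attempt and no reset: what is moved stays moved. The work goes in short steps, Python scripts to look and compute and a tool call to move; the robot and the scene stay as the last step left them, time stands still between calls to the robot, and variables do not carry over. Pictures are saved under pics/ and viewed, and the job is handed in when it is done.

Besides the shell and the picture viewer there is one more tool, called after "Request:" as name(argument=value, ...), one argument or row to a line, values as JSON. step_arm: Moves the arm, as the interface text tells. Its arguments: {"type":"object","properties":{"motion":{"type":"array","items":{"type":"array","items":{"type":"number"}}},"jaw":{"type":"number"},"grip_force":{"type":"number"}},"required":["motion"]}

```bash
ls; mkdir -p pics; python3 - <<'E'
from bench import ctrl
import cv2
for n in ["scene","top","wrist"]:
    d=ctrl.get_image(n); cv2.imwrite(f"pics/{n}0.png",d["img"][:,:,::-1]); print(n,d["K"].tolist(),d["rvec"],d["tvec"])
print(ctrl.get_obs())
E
```

```text
pics
scene [[466.8048062444918, 0.0, 318.486033207141], [0.0, 466.8048062444918, 245.24333196717836], [0.0, 0.0, 1.0]] [ 2.12205659 -1.06578878  0.47750313] [-0.68516745  0.21495986  0.7278471 ]
top [[615.4833263005903, 0.0, 326.59616802014096], [0.0, 615.4833263005903, 236.4667423345213], [0.0, 0.0, 1.0]] [ 2.19787937 -2.15966036  0.14645315] [-0.44005452  0.58439772  1.23737415]
wrist [[384.02434303739926, 0.0, 323.0331181400198], [0.0, 384.02434303739926, 237.42374174836038], [0.0, 0.0, 1.0]] [-2.36787649 -1.62550552 -0.25324904] [-0.54809082 -0.04094102  0.38097204]
{'time_s': 0.15, 'joint_positions': array([ 1.11839044e+00,  3.51123086e-01,  1.65224529e+00, -4.31065991e-06,
        1.13910789e+00, -8.45811995e-02]), 'qvel': array([-3.46524612e-04, -8.20090620e-04,  1.52947164e-06,  3.28028361e-04,
       -1.28108103e-03, -1.02957563e-03]), 'tau': array([ 1.16042833e-03, -5.06240559e+01, -2.91506749e+01, -1.55983037e-05,
        3.30271956e-03, -3.09590928e-05]), 'tcp_pos': array([0.19763752, 0.51301321, 0.24188836]), 'tool_rot': array([-1.15315551e-04,  1.82876423e-01,  9.83135809e-01, -4.26498422e-04]), 'contact_force': array([1.05207985, 0.29388343, 0.80491576]), 'torque': array([ 0.03361163,  0.01661005, -0.01826678]), 'finger_gap': 0.08551329902381358}
```

View pics/scene0.png

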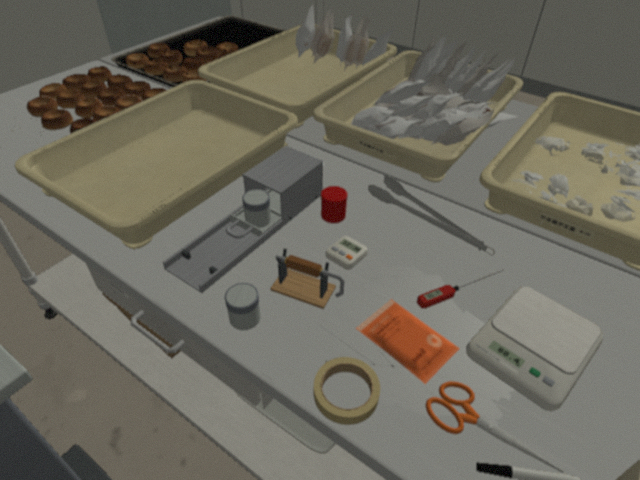

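View pics/top0.png

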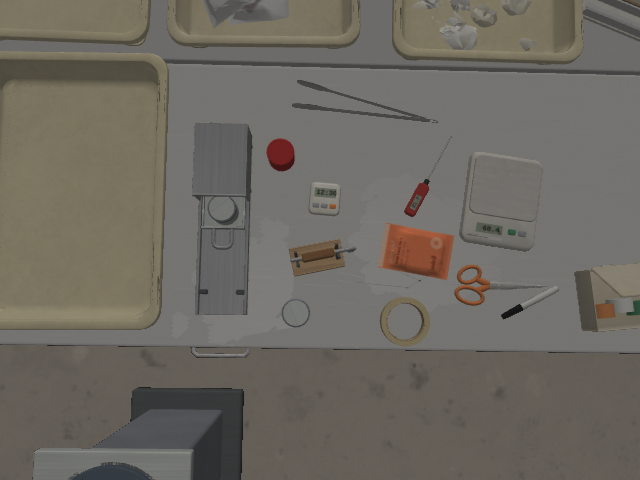

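View pics/wrist0.png

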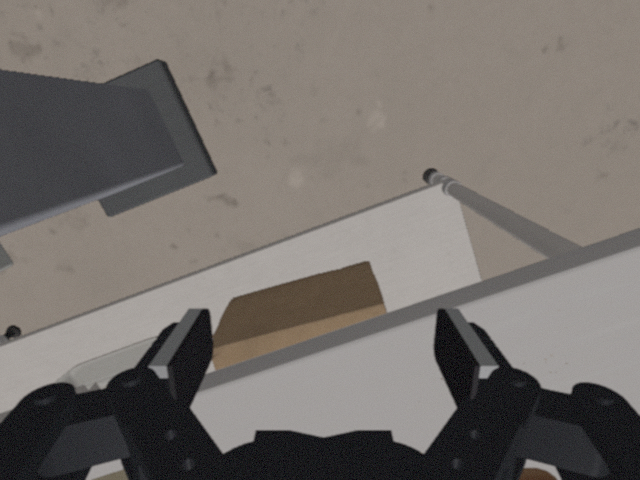

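```bash
cat > h.py <<'E'
from bench import ctrl
import cv2, numpy as np
from scipy.spatial.transform import Rotation as R
def ray(d,u,v):
    Rm=cv2.Rodrigues(np.array(d["rvec"]))[0]; t=np.array(d["tvec"])
    c=-Rm.T@t; k=Rm.T@np.linalg.inv(d["K"])@np.array([u,v,1.0]); return c,k
def atz(d,u,v,z):
    c,k=ray(d,u,v); s=(z-c[2])/k[2]; return c+s*k
def proj(d,P):
    return cv2.projectPoints(np.array(P,float).reshape(-1,3),np.array(d["rvec"]),np.array(d["tvec"]),d["K"],None)[0].reshape(-1,2)
def crop(d,x0,y0,w,h,f,name):
    im=d["img"][y0:y0+h,x0:x0+w,::-1]
    cv2.imwrite("pics/"+name,cv2.resize(im,None,fx=f,fy=f,interpolation=cv2.INTER_CUBIC))
def tri(obs):
    A=[];b=[]
    for d,u,v in obs:
        c,k=ray(d,u,v);k/=np.linalg.norm(k);P=np.eye(3)-np.outer(k,k);A.append(P);b.append(P@c)
    x=np.linalg.lstsq(np.vstack(A),np.hstack(b),rcond=None)[0]
    return x
E
python3 - <<'E'
from h import *
d=ctrl.get_image("top")
crop(d,185,110,100,120,5,"tA.png")
crop(d,185,200,140,140,4,"tB.png") 
crop(d,270,180,100,110,5,"tC.png")
d=ctrl.get_image("scene")
crop(d,155,140,180,160,4,"sA.png")
crop(d,215,210,160,120,5,"sB.png")
E
```

```text
(no output)
```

View pics/tA.png

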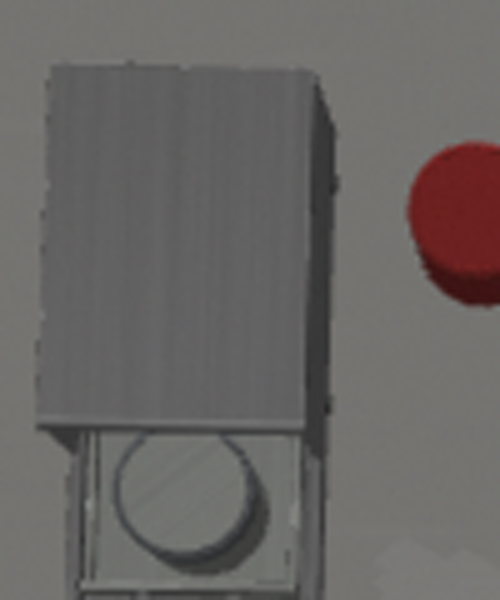

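View pics/tB.png

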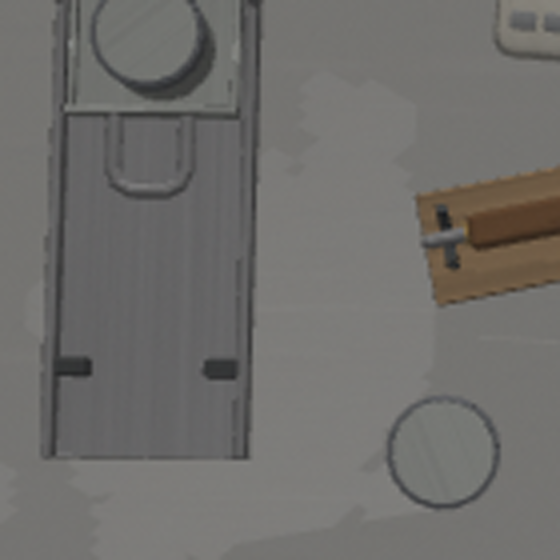

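View pics/tC.png

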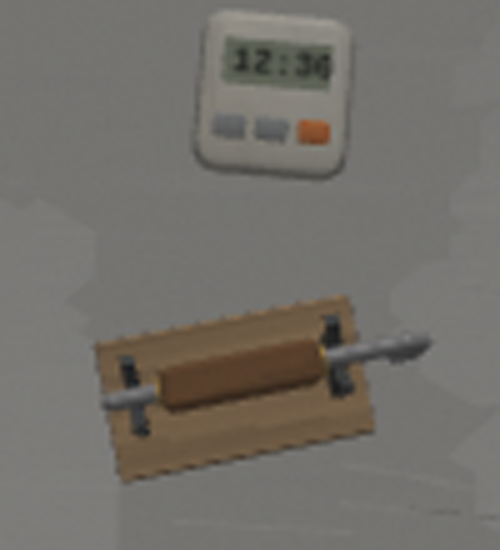

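View pics/sA.png

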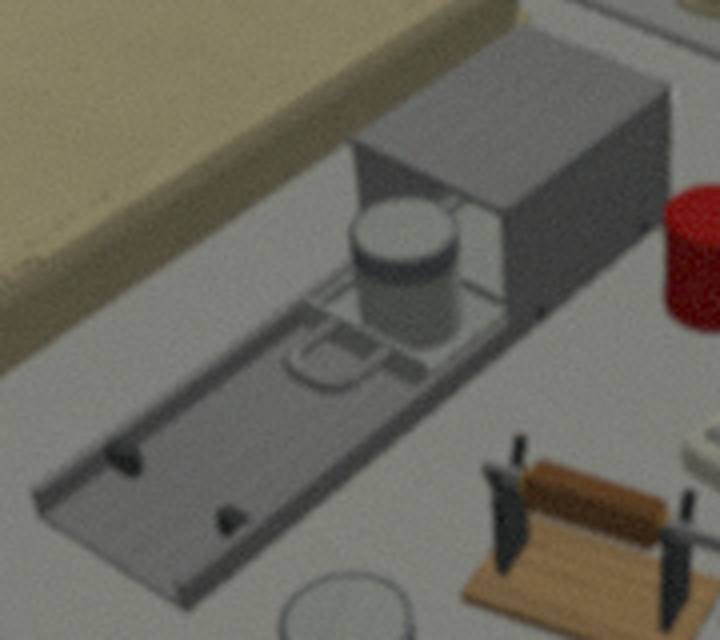

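View pics/sB.png

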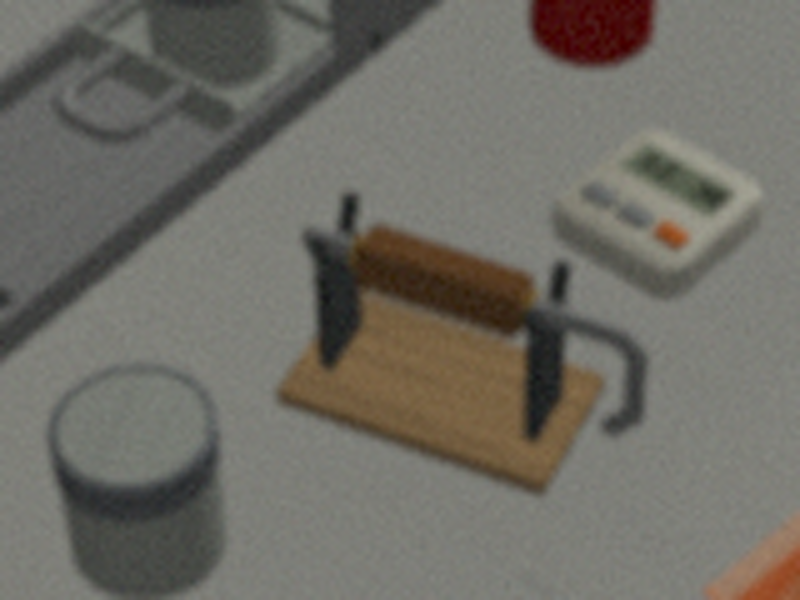

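```bash
python3 - <<'E'
from h import *
d=ctrl.get_image("top")
def B(x,y,z): return atz(d,185+(x+.5)/4-.5,200+(y+.5)/4-.5,z)
def A(x,y,z): return atz(d,185+(x+.5)/5-.5,110+(y+.5)/5-.5,z)
def C(x,y,z): return atz(d,270+(x+.5)/5-.5,180+(y+.5)/5-.5,z)
np.set_printoptions(precision=4,suppress=True)
for n,p in dict(fl=B(45,458,.02),fr=B(247,458,.02),lugL=B(76,357,.02),lugR=B(221,358.5,.02),ringF=B(150,183,.024),ringL=B(119,150,.024),ringR=B(181,150,.024),trayFL=B(65,107,.026),trayFR=B(238,109,.026),tin=B(443,451,.062),tinl=B(387,451,.062),tinr=B(500,451,.062),
 hoodL=A(37,428,.095),hoodR=A(303,432,.095),hoodRL=A(50,66,.095),hoodRR=A(315,72,.095),railL0=A(66,590,.02),railR0=A(325,590,.02),
 oldtin=A(184,491,.072),oldl=A(114,491,.072),oldr=A(254,491,.072),
 g1=C(160,374,.074),g2=C(321,340,.074),g3=C(168,412,.074),g4=C(326,372,.074),sh0=C(103,403,.068),sh1=C(430,343,.068),b1=C(97,345,.008),b2=C(349,295,.008),b3=C(374,432,.008),b4=C(124,480,.008)).items(): print(n,p)
E
```

```text
fl [ 0.4279 -0.1635  0.02  ]
fr [ 0.4295 -0.2671  0.02  ]
lugL [ 0.48   -0.1774  0.02  ]
lugR [ 0.4805 -0.2522  0.02  ]
ringF [ 0.5707 -0.213   0.024 ]
ringL [ 0.5877 -0.1964  0.024 ]
ringR [ 0.5883 -0.2285  0.024 ]
trayFL [ 0.6094 -0.1679  0.026 ]
trayFR [ 0.6101 -0.2577  0.026 ]
tin [ 0.4354 -0.369   0.062 ]
tinl [ 0.4349 -0.3411  0.062 ]
tinr [ 0.4358 -0.3975  0.062 ]
hoodL [ 0.6629 -0.1604  0.095 ]
hoodR [ 0.6635 -0.2654  0.095 ]
hoodRL [ 0.81   -0.1598  0.095 ]
hoodRR [ 0.8101 -0.2658  0.095 ]
railL0 [ 0.6074 -0.1606  0.02  ]
railR0 [ 0.6095 -0.2685  0.02  ]
oldtin [ 0.6424 -0.2159  0.072 ]
oldl [ 0.6418 -0.1878  0.072 ]
oldr [ 0.6429 -0.244   0.072 ]
g1 [ 0.551  -0.3793  0.074 ]
g2 [ 0.5659 -0.4436  0.074 ]
g3 [ 0.5358 -0.3828  0.074 ]
g4 [ 0.553  -0.4458  0.074 ]
sh0 [ 0.5394 -0.3565  0.068 ]
sh1 [ 0.566  -0.4879  0.068 ]
b1 [ 0.5679 -0.3515  0.008 ]
b2 [ 0.5912 -0.4577  0.008 ]
b3 [ 0.5332 -0.4691  0.008 ]
b4 [ 0.5112 -0.3641  0.008 ]
```

Request:
step_arm(
  motion=[
    [0,0,0,0,0,0.12],
    [0,0,0,0,0,0.12],
    [0,0,0,0,0,0.12],
    [0,0,0,0,0,0.12],
    [0,0,0,0,0,0.12],
    [0,0,0,0,0,0.12],
    [0,0,0,0,0,0.12],
    [0,0,0,0,0,0.12],
  ],
  jaw=5.0,
  grip_force=60,
)

```text
time_s: 0.97
tcp_pos: [0.1975, 0.5128, 0.2415]
tool_rot: [0.0, 0.63, 0.777, -0.001]
contact_force: [0.6, 0.2, -0.3]
finger_gap: 0.0501
```

```bash
cat >> h.py <<'E'
def delta(target,yaw_y):
    """remaining shift (cm, tool axes) and turn for tool pointing down with tool-y at yaw_y deg"""
    o=ctrl.get_obs(); q=o["tool_rot"]; Rc=R.from_quat([q[1],q[2],q[3],q[0]])
    a=np.deg2rad(yaw_y); y=np.array([np.cos(a),np.sin(a),0]); z=np.array([0,0,-1.]); x=np.cross(y,z)
    Rt=R.from_matrix(np.c_[x,y,z])
    print("t %.2f"%o["time_s"],"tcp",np.round(o["tcp_pos"],4),"yaw_y",np.round(np.rad2deg(np.arctan2(*Rc.as_matrix()[1::-1,1])),2),"gap",round(o["finger_gap"],4),"F",np.round(o["contact_force"],1),"q",np.round(o["joint_positions"],2))
    print("shift cm",np.round(Rc.inv().apply(np.array(target)-o["tcp_pos"])*100,2),"turn",np.round((Rc.inv()*Rt).as_rotvec(),4))
E
python3 -c "
from h import *
delta([.5514,-.4120,.20],12)"
```

```text
t 0.97 tcp [0.1975 0.5128 0.2415] yaw_y 11.96 gap 0.0501 F [ 0.6  0.2 -0.3] q [ 1.12  0.35  1.65 -0.    1.14  0.91]
shift cm [-97.8   15.47   4.27] turn [-0.0011  0.0014 -0.0008]
```

Request:
step_arm(
  motion=[
    [-3.9,0.6,0,0,0,0],
    [-3.9,0.6,0,0,0,0],
    [-3.9,0.6,0,0,0,0],
    [-3.9,0.6,0,0,0,0],
    [-3.9,0.6,0,0,0,0],
    [-3.9,0.6,0,0,0,0],
    [-3.9,0.6,0,0,0,0],
    [-3.9,0.6,0,0,0,0],
    [-3.9,0.6,0,0,0,0],
    [-3.9,0.6,0,0,0,0],
    [-3.9,0.6,0,0,0,0],
    [-3.9,0.6,0,0,0,0],
  ],
)

```text
time_s: 1.97
tcp_pos: [0.3627, 0.0545, 0.2415]
tool_rot: [0.001, 0.63, 0.776, 0.002]
contact_force: [1.0, 1.2, 0.2]
finger_gap: 0.0499
```

```bash
python3 -c "
from h import *
delta([.5514,-.4120,.20],12)"
```

```text
t 1.97 tcp [0.3627 0.0545 0.2415] yaw_y 11.87 gap 0.0499 F [1.  1.2 0.2] q [ 0.02  0.    2.08  0.    1.05 -0.19]
shift cm [-49.53   8.86   4.16] turn [ 0.0042 -0.0004 -0.0023]
```

Request:
step_arm(
  motion=[
    [-4.1,0.7,0.3,0,0,0],
    [-4.1,0.7,0.3,0,0,0],
    [-4.1,0.7,0.3,0,0,0],
    [-4.1,0.7,0.3,0,0,0],
    [-4.1,0.7,0.3,0,0,0],
    [-4.1,0.7,0.3,0,0,0],
    [-4.1,0.7,0.3,0,0,0],
    [-4.1,0.7,0.3,0,0,0],
    [-4.1,0.7,0.3,0,0,0],
    [-4.1,0.7,0.3,0,0,0],
    [-4.1,0.7,0.3,0,0,0],
    [-4.1,0.7,0.3,0,0,0],
  ],
)

```text
time_s: 2.97
tcp_pos: [0.5392, -0.4122, 0.2077]
tool_rot: [0.003, 0.632, 0.775, 0.003]
contact_force: [0.5, -0.2, -0.1]
finger_gap: 0.0499
```

```bash
python3 -c "
from h import *
d=ctrl.get_image('wrist'); cv2.imwrite('pics/w1.png',d['img'][:,:,::-1])
delta([.5514,-.4120,.12],12)
print(proj(d,[[.5514,-.412,.074],[.5514+.208*.067,-.412-.978*.067,.068]]))"
```

```text
t 3.02 tcp [ 0.5401 -0.418   0.206 ] yaw_y 11.46 gap 0.0497 F [-4.3 -1.7 -1.1] q [-0.73  0.62  1.31  0.01  1.2  -0.93]
shift cm [0.39 1.15 8.61] turn [ 0.0092  0.0029 -0.0095]
[[337.97646814 228.94862354]
 [337.21676629 307.86360831]]
```

View pics/w1.png

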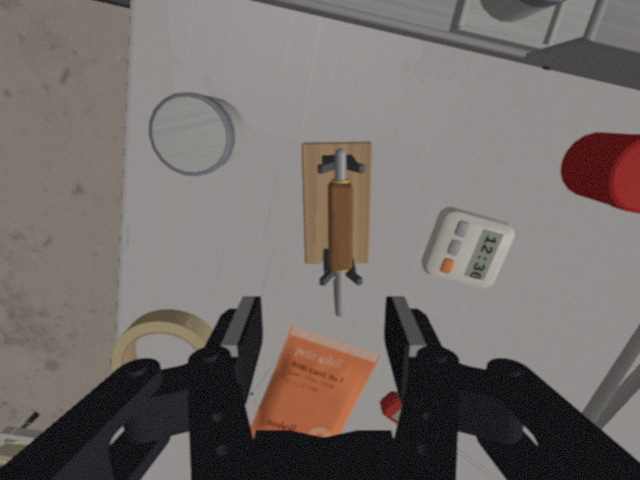

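Request:
step_arm(
  motion=[
    [0.1,0.3,1.4,0.002,0,-0.004],
    [0.1,0.3,1.4,0.002,0,-0.004],
    [0.1,0.3,1.4,0.002,0,-0.004],
    [0.1,0.3,1.4,0.002,0,-0.003],
    [0,0,0,0,0,0],
    [0,0,0,0,0,0],
  ],
)

```text
time_s: 3.52
tcp_pos: [0.5517, -0.4128, 0.143]
tool_rot: [-0.0, 0.628, 0.779, -0.001]
contact_force: [-0.1, -0.2, 1.3]
finger_gap: 0.05
```

```bash
python3 -c "
from h import *
d=ctrl.get_image('wrist'); crop(d,200,60,280,280,2.5,'w2.png')
delta([.5514,-.4120,.12],12)
print(proj(d,[[.5514,-.412,.074],[.5514+.208*.067,-.412-.978*.067,.068]]))"
```

```text
t 3.57 tcp [ 0.5516 -0.4126  0.143 ] yaw_y 12.26 gap 0.05 F [ 0.   0.1 -0.3] q [-0.71  0.7   1.34 -0.    1.1  -0.92]
shift cm [0.07 0.   2.3 ] turn [-0.0017 -0.      0.0045]
[[323.05721607 256.87234986]
 [322.62820249 353.22277395]]
```

View pics/w2.png

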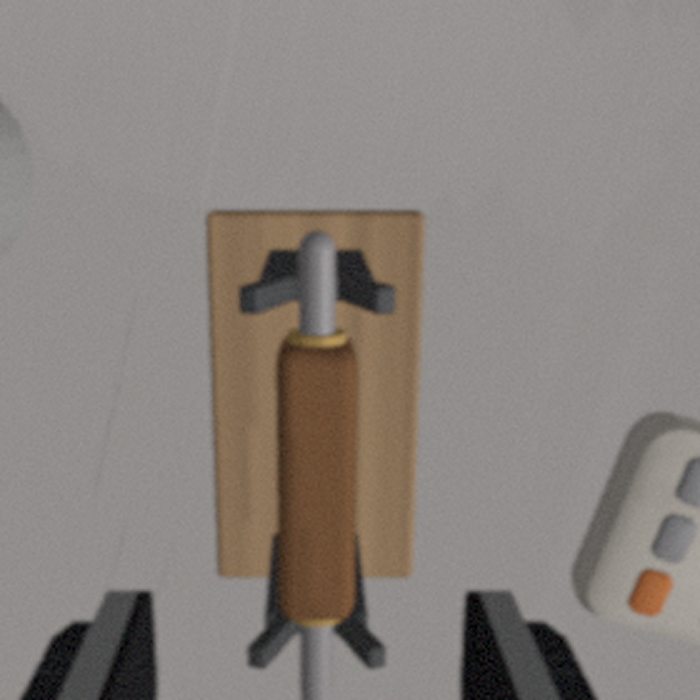

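Request:
step_arm(
  motion=[
    [0.1,0.1,1.5,0,0,0],
    [0.1,0.1,1.5,0,0,0],
    [0,0,1.5,0,0,0],
    [0,0,1.5,0,0,0],
    [0,0,1.2,0,0,0],
    [0,0,0.9,0,0,0],
    [0,0,0.5,0,0,0],
    [0,0,0,0,0,0],
  ],
)

```text
time_s: 4.23
tcp_pos: [0.5561, -0.4105, 0.0612]
tool_rot: [0.005, 0.627, 0.779, -0.001]
contact_force: [-0.8, -0.3, 0.4]
finger_gap: 0.0498
```

```bash
python3 -c "
from h import *
d=ctrl.get_image('wrist'); cv2.imwrite('pics/w3.png',d['img'][:,:,::-1])
delta([.5535,-.4103,.056],12)"
```

```text
t 4.28 tcp [ 0.5563 -0.4107  0.0618] yaw_y 12.39 gap 0.0502 F [-0.8 -0.3  0.1] q [-0.7   0.8   1.37 -0.    0.96 -0.92]
shift cm [ 0.1  -0.27  0.58] turn [0.0056 0.0094 0.0068]
```

View pics/w3.png

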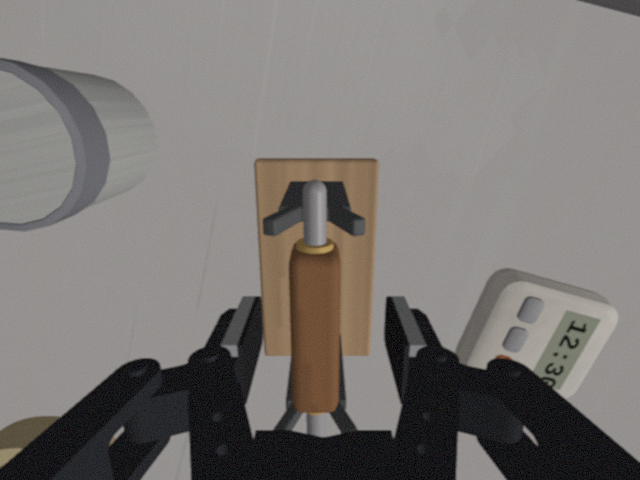

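Request:
step_arm(
  motion=[
    [0,-0.2,0.3,0.003,0.005,0.003],
    [0,-0.1,0.2,0.003,0.005,0.003],
    [0,0,0.1,0,0,0],
    [0,0,0,0,0,0],
  ],
)

```text
time_s: 4.62
tcp_pos: [0.554, -0.4123, 0.0578]
tool_rot: [0.001, 0.629, 0.777, 0.0]
contact_force: [-0.5, 0.0, 0.3]
finger_gap: 0.0499
```

```bash
python3 -c "
from h import *
delta([.5535,-.4103,.056],12)"
```

```text
t 4.62 tcp [ 0.554  -0.4123  0.0578] yaw_y 12.0 gap 0.0499 F [-0.5  0.   0.3] q [-0.71  0.81  1.37  0.    0.96 -0.92]
shift cm [ 0.21 -0.01  0.18] turn [ 0.0011  0.0011 -0.    ]
```

Request:
step_arm(
  motion=[
    [0.2,0,0.2,0,0,0],
    [0,0,0,0,0,0],
    [0,0,0,0,0,0],
    [0,0,0,0,0,0],
    [0,0,0,0,0,0],
    [0,0,0,0,0,0],
    [0,0,0,0,0,0],
  ],
  jaw=0.5,
  grip_force=60,
)

```text
time_s: 5.2
tcp_pos: [0.5538, -0.4106, 0.0564]
tool_rot: [0.002, 0.629, 0.777, -0.0]
contact_force: [0.4, -0.7, 0.1]
finger_gap: 0.0169
```

```bash
python3 -c "
from h import *
delta([.5535,-.4103,.056],12)"
```

```text
t 5.20 tcp [ 0.5538 -0.4106  0.0564] yaw_y 12.0 gap 0.0169 F [ 0.4 -0.7  0.1] q [-0.71  0.81  1.38 -0.    0.96 -0.91]
shift cm [ 0.03 -0.02  0.04] turn [ 0.0018  0.0024 -0.    ]
```

Request:
step_arm(
  motion=[
    [0,0,-0.5,0,0,0],
    [0,0,-1,0,0,0],
    [0,0,-1,0,0,0],
    [0,0,-1.2,0,0,0],
    [0,0,-1.2,0,0,0],
    [0,0,-1.2,0,0,0],
    [0,0,-1.2,0,0,0],
    [0,0,-1.2,0,0,0],
    [0,0,-1,0,0,0],
    [0,0,0,0,0,0],
  ],
)

```text
time_s: 6.03
tcp_pos: [0.5539, -0.4104, 0.1639]
tool_rot: [0.003, 0.629, 0.777, 0.0]
contact_force: [0.8, 0.3, -1.5]
finger_gap: 0.0175
```

```bash
python3 -c "
from h import *
d=ctrl.get_image('wrist'); cv2.imwrite('pics/w4.png',d['img'][:,:,::-1])
d=ctrl.get_image('scene'); crop(d,200,130,200,150,4,'s4.png')
delta([.5535,-.4103,.056],90.5)"
```

```text
t 6.13 tcp [ 0.5533 -0.4099  0.1615] yaw_y 12.0 gap 0.0172 F [ 0.5 -0.6 -1.6] q [-0.71  0.68  1.33  0.    1.13 -0.91]
shift cm [-2.000e-02 -1.000e-02  1.055e+01] turn [ 2.00e-04  2.80e-03 -1.37e+00]
```

View pics/w4.png

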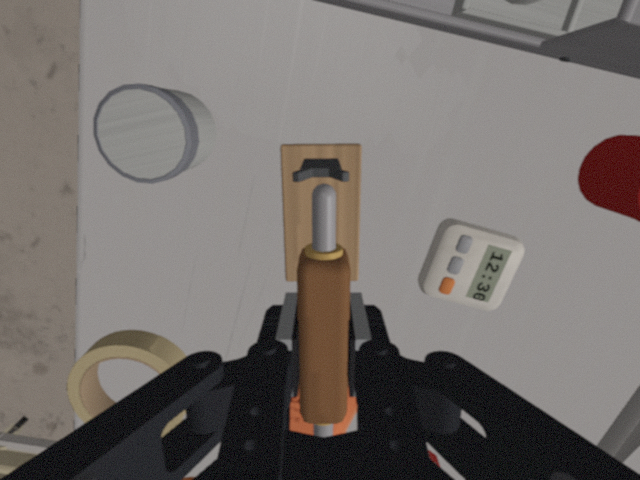

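View pics/s4.png

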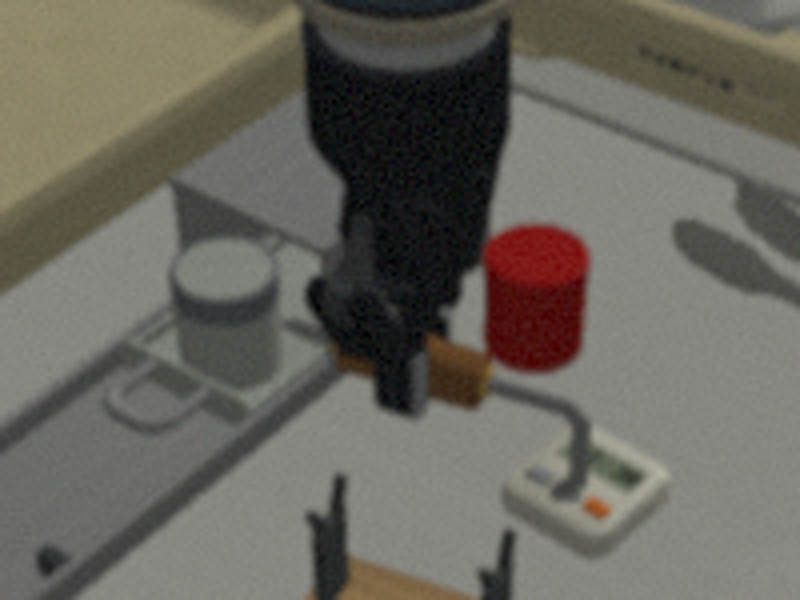

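Request:
step_arm(
  motion=[
    [0,0,0,0,0,-0.12],
    [0,0,0,0,0,-0.12],
    [0,0,0,0,0,-0.12],
    [0,0,0,0,0,-0.12],
    [0,0,0,0,0,-0.12],
    [0,0,0,0,0,-0.12],
    [0,0,0,0,0,-0.12],
    [0,0,0,0,0,-0.12],
    [0,0,0,0,0,-0.12],
    [0,0,0,0,0,-0.12],
    [0,0,0,0,0,-0.1],
    [0,0,0,0,0,0],
  ],
)

```text
time_s: 7.13
tcp_pos: [0.5485, -0.4061, 0.1471]
tool_rot: [-0.007, 0.003, 1.0, 0.006]
contact_force: [-0.5, -0.7, -1.9]
finger_gap: 0.017
```

```bash
python3 -c "
from h import *
delta([.519,-.213,.13],90.5)"
```

```text
t 7.13 tcp [ 0.5485 -0.4061  0.1471] yaw_y 89.65 gap 0.017 F [-0.5 -0.7 -1.9] q [-0.71  0.7   1.34  0.    1.13 -2.27]
shift cm [ 3.04 19.27  2.  ] turn [ 0.0129 -0.0149 -0.0147]
```

Request:
step_arm(
  motion=[
    [0.4,2.4,0,0,0,-0.002],
    [0.4,2.4,0,0,0,-0.002],
    [0.4,2.4,0,0.002,-0.002,-0.002],
    [0.4,2.4,0,0.002,-0.002,-0.002],
    [0.4,2.4,0,0.002,-0.002,-0.002],
    [0.4,2.4,0,0.002,-0.002,-0.002],
    [0.4,2.4,0,0.002,-0.002,0],
    [0.2,2.4,0,0.002,-0.002,0],
    [0,0,0,0,0,0],
    [0,0,0,0,0,0],
  ],
)

```text
time_s: 7.97
tcp_pos: [0.5151, -0.2044, 0.1417]
tool_rot: [-0.006, 0.016, 1.0, 0.003]
contact_force: [0.2, 0.4, -1.4]
finger_gap: 0.017
```

```bash
python3 -c "
from h import *
d=ctrl.get_image('wrist'); cv2.imwrite('pics/w5.png',d['img'][:,:,::-1])
d=ctrl.get_image('scene'); crop(d,200,130,160,120,5,'s5.png')
d=ctrl.get_image('top'); crop(d,185,180,120,120,5,'t5.png')
delta([.519,-.213,.13],90.5)"
```

```text
t 8.12 tcp [ 0.5153 -0.2057  0.1418] yaw_y 88.14 gap 0.0174 F [ 0.7  0.1 -1.1] q [-0.46  0.49  1.72 -0.    0.95 -2.  ]
shift cm [-0.4  -0.72  1.17] turn [ 0.0058 -0.0123 -0.0411]
```

View pics/w5.png

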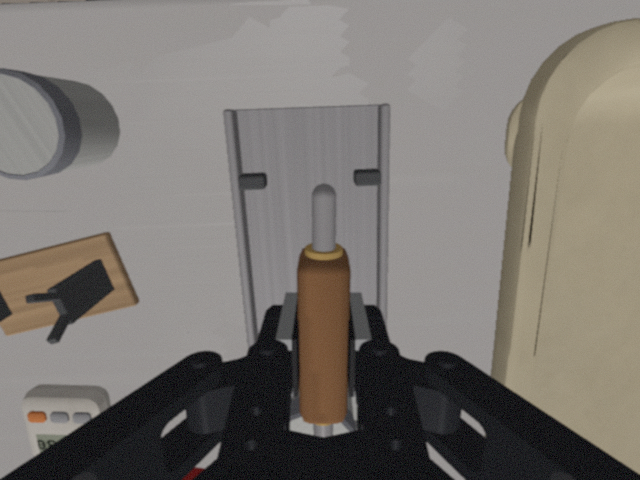

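View pics/s5.png

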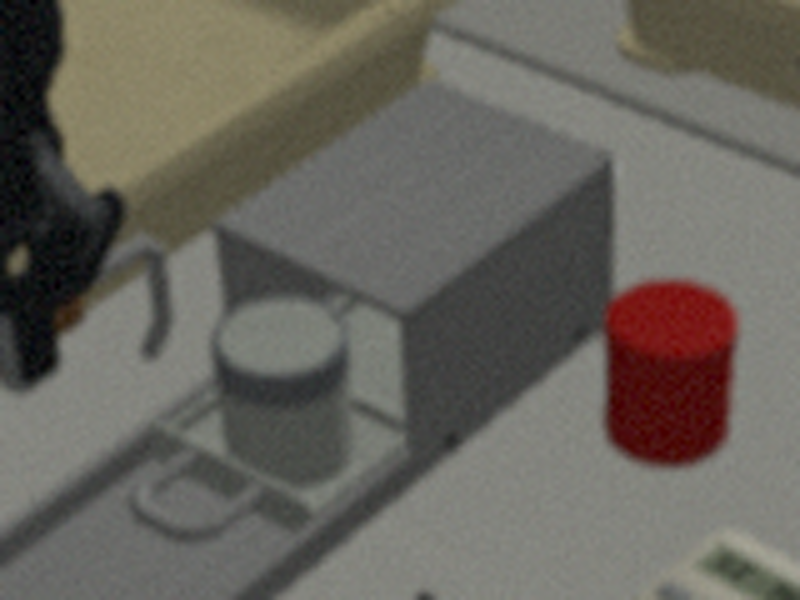

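View pics/t5.png

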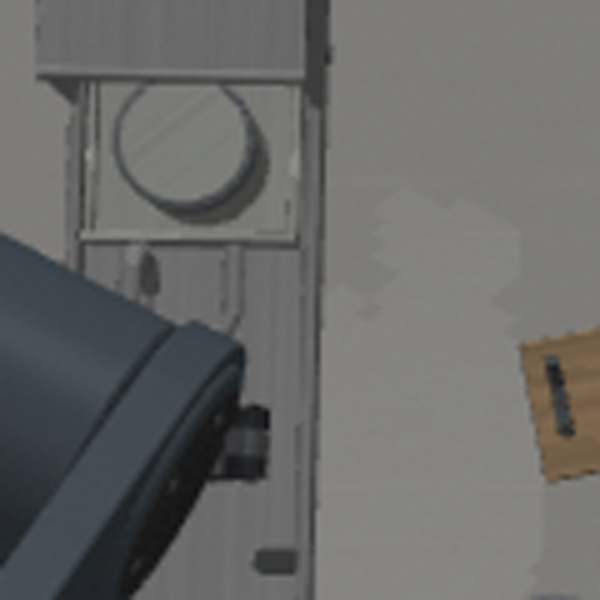

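```bash
python3 -c "
from h import *
np.set_printoptions(precision=4,suppress=True)
o=ctrl.get_obs(); p=o['tcp_pos']; q=o['tool_rot']; Rc=R.from_quat([q[1],q[2],q[3],q[0]])
g=p+Rc.apply([0,0,-.0076])
# hook x = -tool x? , y=tool y, z=-tool z
X=-Rc.as_matrix()[:,0];Z=-Rc.as_matrix()[:,2]; print(X,Z)
s=ctrl.get_image('scene');t=ctrl.get_image('top')
toe=g+.067*X-.048*Z; low=g+.075*X-.052*Z; bend=g+.075*X+.0*Z; tip=g+.079*X
print('toe',toe); 
print('scene toe,low,bend',proj(s,[toe,low,bend]),'\ntop',proj(t,[toe,low,bend]))
print('meas scene low',200+150/5,130+357/5,' top ',185+135/5,180+250/5)
for n in [s]: print(tri([(s,230.5,200.8),(t,212.,230.)]))
"
```

```text
[ 0.9994 -0.0323 -0.0124] [ 0.0122 -0.0059  0.9999]
toe [ 0.5818 -0.2076  0.1006]
scene toe,low,bend [[230.8631 199.3275]
 [234.0183 199.0645]
 [231.3318 177.169 ]] 
top [[214.0548 236.0611]
 [214.6395 232.2701]
 [210.5928 228.8005]]
meas scene low 230.0 201.4  top  212.0 230.0
[ 0.5927 -0.1986  0.0864]
```

```bash
python3 -c "
from h import *
d=ctrl.get_image('top'); crop(d,195,215,60,40,13,'t6.png')
d=ctrl.get_image('scene'); crop(d,205,165,60,45,13,'s6.png')"
```

```text
(no output)
```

View pics/t6.png

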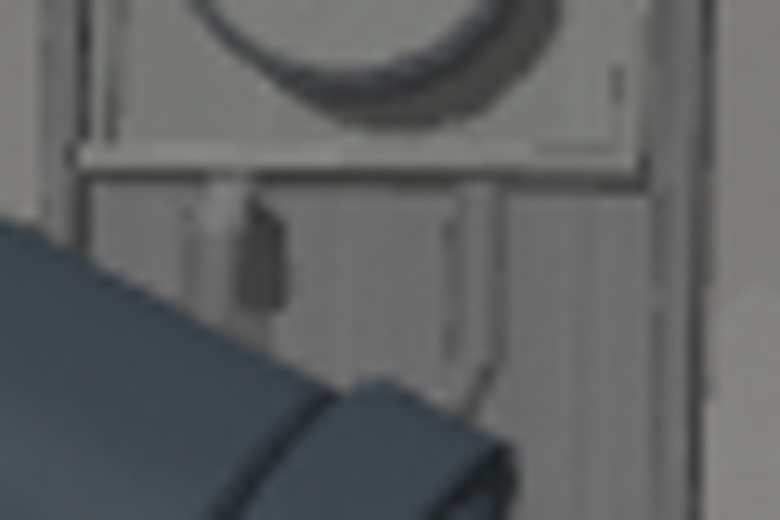

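View pics/s6.png

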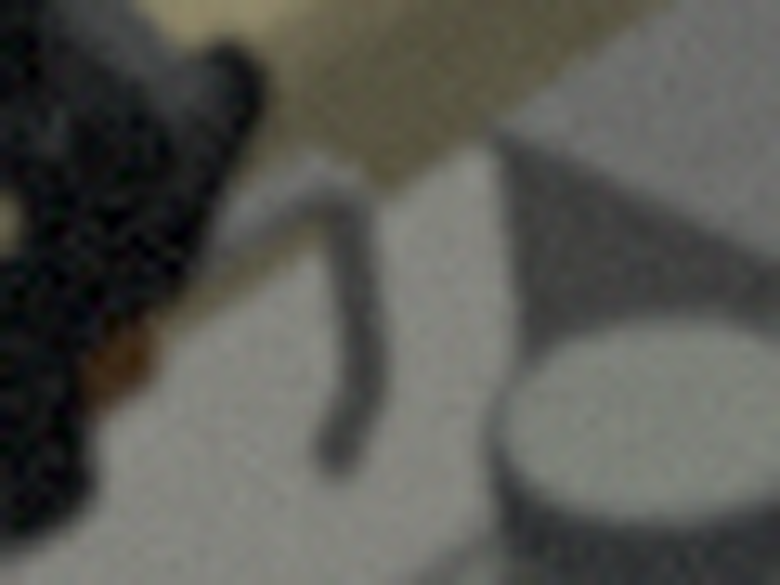

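```bash
python3 -c "
from h import *
d=ctrl.get_image('scene'); e=np.array([.590,-.2127,.020])
im=cv2.resize(d['img'][200:250,210:290,::-1],None,fx=10,fy=10,interpolation=cv2.INTER_CUBIC)
c=[(-18,-15),(-18,15),(18,15),(18,-15)]
P=proj(d,[e+np.array([a,b,4])/1000 for a,b in c]); P=((P-[210,200]+.5)*10).astype(np.int32)
cv2.polylines(im,[P],True,(0,255,0),1)
# tray front wall top outer edge
f=[.608,-.2127,.026]
P=proj(d,[np.array(f)+[0,-.045,0],np.array(f)+[0,.045,0]]);P=((P-[210,200]+.5)*10).astype(np.int32)
cv2.polylines(im,[P],False,(0,0,255),1)
cv2.imwrite('pics/s7.png',im)
print(ctrl.get_obs()['time_s'])"
```

```text
8.3667
```

View pics/s7.png

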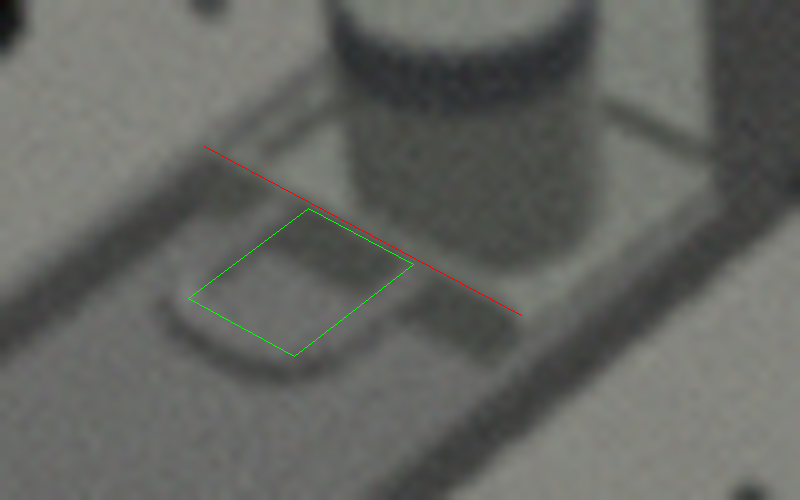

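Request:
step_arm(
  motion=[
    [-0.2,-0.3,0.5,0.003,-0.006,-0.02],
    [-0.1,-0.2,0.5,0.003,-0.006,-0.02],
    [-0.1,-0.2,0.2,0,0,0],
    [0,0,0,0,0,0],
  ],
)

```text
time_s: 8.7
tcp_pos: [0.5194, -0.2144, 0.1284]
tool_rot: [0.001, -0.006, 1.0, -0.001]
contact_force: [0.8, 0.5, -1.9]
finger_gap: 0.0169
```

```bash
python3 -c "
from h import *
delta([.519,-.213,.0564],90.5)"
```

```text
t 8.70 tcp [ 0.5194 -0.2144  0.1284] yaw_y 90.66 gap 0.0169 F [ 0.8  0.5 -1.9] q [-0.47  0.51  1.72 -0.    0.91 -2.06]
shift cm [0.05 0.14 7.2 ] turn [-0.0011  0.0014  0.0027]
```

Descend to just above the ring first, then check.

Request:
step_arm(
  motion=[
    [0,0.1,1,0,0,0],
    [0,0,1,0,0,0],
    [0,0,1,0,0,0],
    [0,0,1,0,0,0],
    [0,0,0.6,0,0,0],
    [0,0,0,0,0,0],
    [0,0,0,0,0,0],
  ],
)

```text
time_s: 9.28
tcp_pos: [0.5186, -0.2129, 0.0756]
tool_rot: [-0.001, -0.005, 1.0, 0.0]
contact_force: [-0.5, -0.2, -1.1]
finger_gap: 0.0169
```

```bash
python3 -c "
from h import *
d=ctrl.get_image('scene'); crop(d,200,180,100,75,8,'s8.png')
delta([.519,-.213,.0564],90.5)"
```

```text
t 9.33 tcp [ 0.5186 -0.2129  0.0757] yaw_y 90.63 gap 0.0173 F [-0.3 -0.4 -2.1] q [-0.47  0.59  1.75 -0.    0.8  -2.05]
shift cm [-0.04 -0.01  1.93] turn [ 0.0004 -0.0014  0.0024]
```

View pics/s8.png

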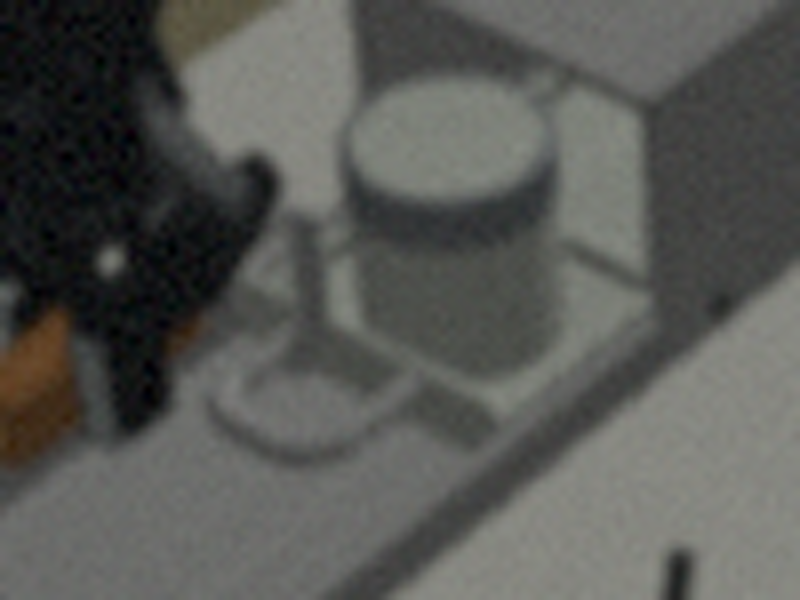

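Request:
step_arm(
  motion=[
    [0,0,0.5,0,0,0],
    [0,0,0.5,0,0,0],
    [0,0,0.5,0,0,0],
    [0,0,0.4,0,0,0],
    [0,0,0,0,0,0],
    [0,0,0,0,0,0],
  ],
)

```text
time_s: 9.83
tcp_pos: [0.5193, -0.2132, 0.0559]
tool_rot: [0.0, -0.005, 1.0, -0.0]
contact_force: [0.1, -0.1, -1.4]
finger_gap: 0.0171
```

```bash
python3 -c "
from h import *
d=ctrl.get_image('scene'); crop(d,200,180,100,75,8,'s9.png')
delta([.519,-.213,.0564],90.5)"
```

```text
t 9.88 tcp [ 0.5193 -0.2132  0.0559] yaw_y 90.64 gap 0.017 F [-0.8  0.  -1.9] q [-0.47  0.63  1.75 -0.    0.76 -2.05]
shift cm [ 0.03  0.02 -0.05] turn [-0.0007  0.0007  0.0024]
```

View pics/s9.png

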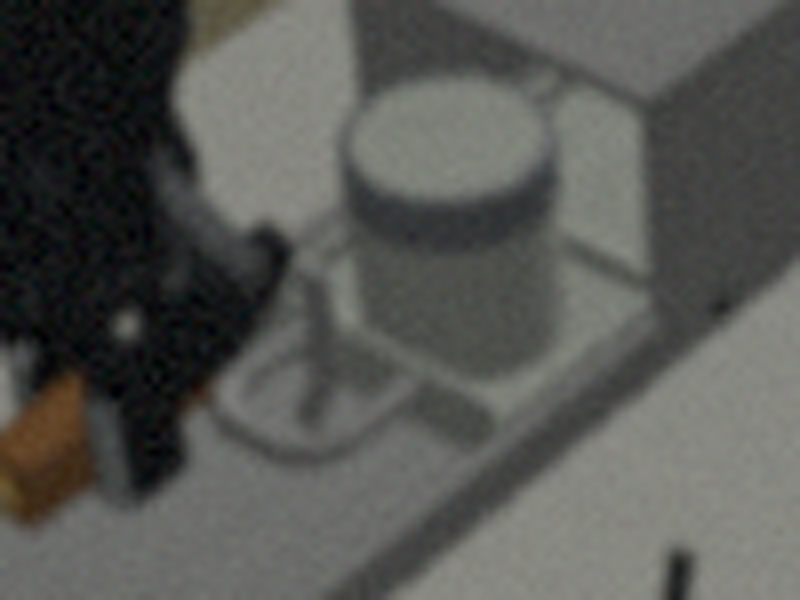

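Request:
step_arm(
  motion=[
    [0,0,0.3,0,0,0],
    [0,0,0,0,0,0],
    [0.4,0,0,0,0,0],
    [0.5,0,0,0,0,0],
    [0.5,0,0,0,0,0],
    [0.5,0,-0.05,0,0,0],
    [0.5,0,-0.05,0,0,0],
    [0.5,0,-0.05,0,0,0],
  ],
)

```text
time_s: 10.55
tcp_pos: [0.4885, -0.2137, 0.0546]
tool_rot: [0.001, -0.006, 1.0, -0.001]
contact_force: [1.8, 0.2, -4.1]
finger_gap: 0.0171
```

```bash
python3 -c "
from h import *
d=ctrl.get_image('scene'); crop(d,180,180,120,90,6,'s10.png')
delta([.519,-.213,.0530],90.5)"
```

```text
t 10.60 tcp [ 0.4875 -0.2135  0.0545] yaw_y 90.64 gap 0.0171 F [ 1.1 -1.1 -5.3] q [-0.5   0.59  1.83 -0.    0.72 -2.08]
shift cm [-3.15  0.01  0.16] turn [-0.001   0.0016  0.0025]
```

View pics/s10.png

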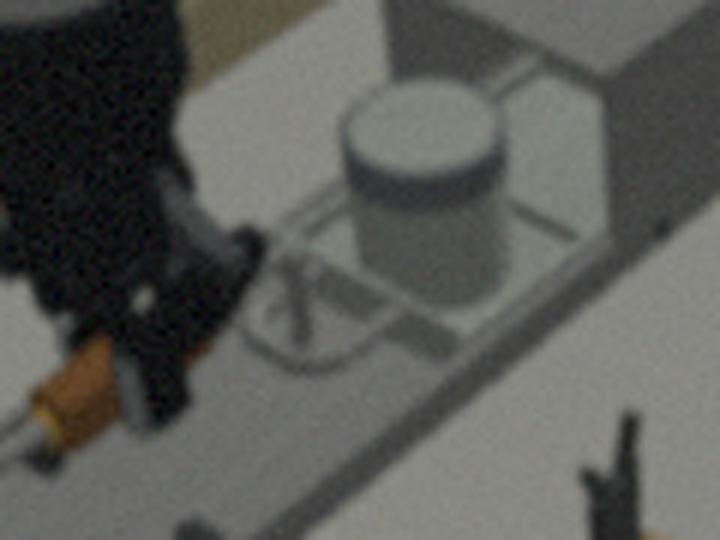

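Request:
step_arm(
  motion=[
    [0.5,0,0.1,0,0,0],
    [0.5,0,0.1,0,0,0],
    [0.6,0,0,0,0,0],
    [0.7,0,0,0,0,0],
    [0.8,0,0,0,0,0],
    [0.8,0,0,0,0,0],
    [0.8,0,0,0,0,0],
    [0.8,0,0,0,0,0],
    [0.8,0,0,0,0,0],
    [0.7,0,0,0,0,0],
    [0.5,0,0,0,0,0],
    [0.3,0,0,0,0,0],
  ],
)

```text
time_s: 11.6
tcp_pos: [0.4025, -0.2151, 0.0531]
tool_rot: [0.003, -0.005, 1.0, -0.002]
contact_force: [3.1, 0.3, -2.6]
finger_gap: 0.0171
```

```bash
python3 -c "
from h import *
d=ctrl.get_image('scene'); crop(d,160,180,120,90,6,'s11.png')
delta([.375,-.213,.0530],90.5)"
```

```text
t 11.65 tcp [ 0.4021 -0.215   0.0531] yaw_y 90.6 gap 0.017 F [ 1.1 -0.3 -1.8] q [-0.59  0.5   2.03  0.    0.61 -2.18]
shift cm [ 2.71  0.23 -0.01] turn [-0.0029  0.0058  0.0018]
```

View pics/s11.png

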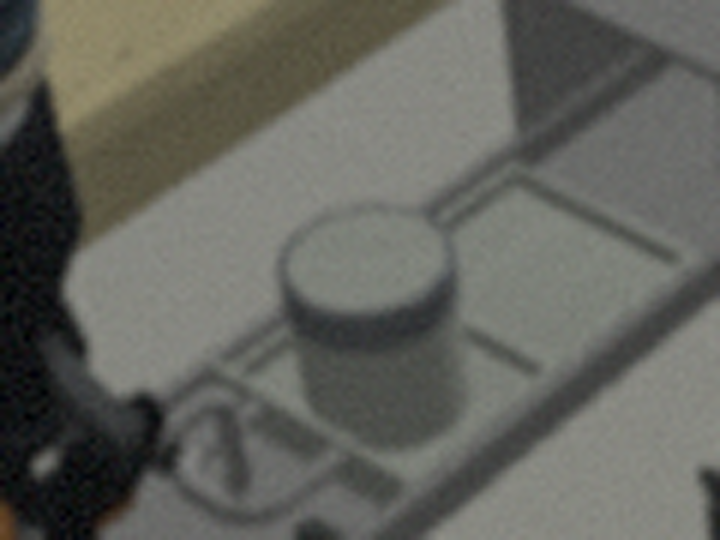

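Request:
step_arm(
  motion=[
    [0.4,0.1,0,0,0.003,0],
    [0.5,0.1,0,0,0.003,0],
    [0.5,0,0,0,0,0],
    [0.4,0,0,0,0,0],
    [0.3,0,0,0,0,0],
    [0.2,0,0,0,0,0],
  ],
)

```text
time_s: 12.15
tcp_pos: [0.3786, -0.2138, 0.0534]
tool_rot: [0.001, -0.005, 1.0, -0.003]
contact_force: [11.7, -1.2, -7.5]
finger_gap: 0.0171
```

Request:
step_arm(
  motion=[
    [0.3,0,0,0,0,0],
    [0.3,0,0,0,0,0],
    [0.3,0,0,0,0,0],
  ],
)

```text
time_s: 12.4
tcp_pos: [0.3774, -0.2158, 0.0543]
tool_rot: [0.011, -0.005, 1.0, -0.006]
contact_force: [29.6, 13.2, -17.2]
finger_gap: 0.0172
```

Request:
step_arm(
  motion=[
    [-0.1,0,0,0,0,0],
    [0,0,0,0,0,0],
    [0,0,0,0,0,0],
  ],
)

```text
time_s: 12.65
tcp_pos: [0.3792, -0.2157, 0.0543]
tool_rot: [0.012, -0.005, 1.0, -0.006]
contact_force: [3.6, -0.4, -3.1]
finger_gap: 0.0172
```

```bash
python3 -c "
from h import *
d=ctrl.get_image('scene'); crop(d,150,180,160,120,5,'s12.png')
t=ctrl.get_image('top'); crop(t,185,180,120,150,4,'t12.png')
delta([.38,-.213,.0530],90.5)"
```

```text
t 12.75 tcp [ 0.3791 -0.2157  0.0543] yaw_y 90.59 gap 0.0171 F [ 5.3  0.2 -3.7] q [-0.63  0.46  2.09  0.01  0.56 -2.21]
shift cm [-0.09  0.27  0.13] turn [-0.013   0.0234  0.0018]
```

View pics/s12.png

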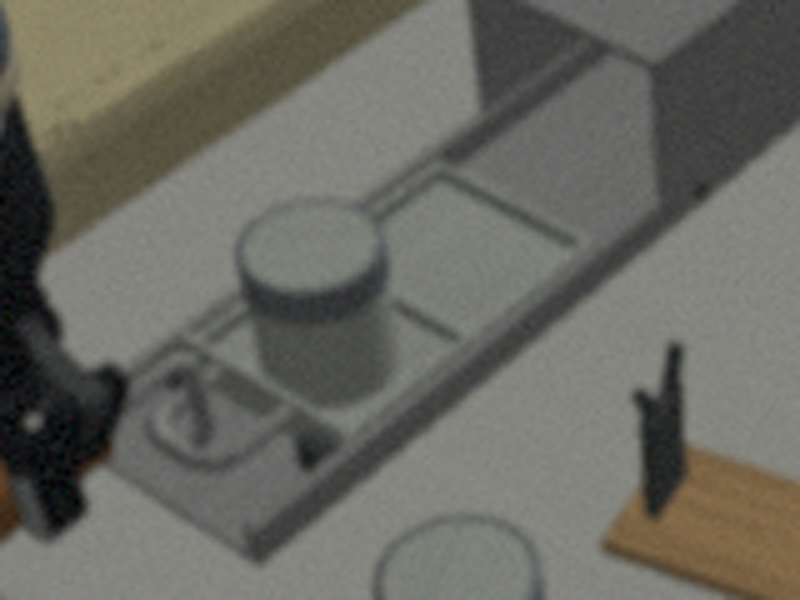

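View pics/t12.png

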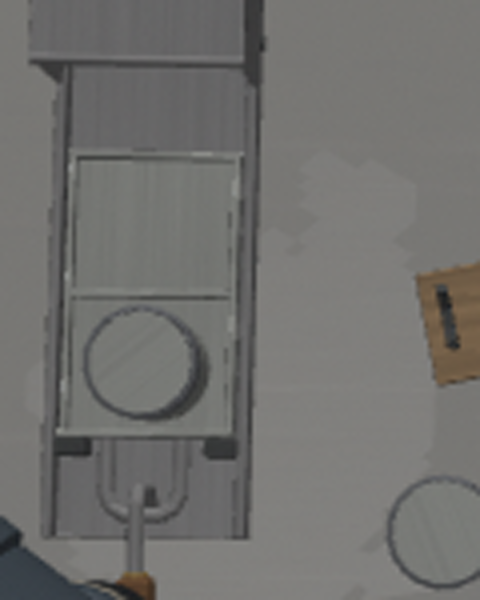

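Request:
step_arm(
  motion=[
    [-0.3,0.1,0,-0.004,0.008,0],
    [-0.3,0.1,0,-0.004,0.008,0],
    [-0.3,0,0,-0.004,0.006,0],
    [-0.2,0,0,0,0,0],
    [0,0,0,0,0,0],
  ],
)

```text
time_s: 13.17
tcp_pos: [0.3888, -0.2125, 0.0538]
tool_rot: [-0.003, -0.005, 1.0, 0.002]
contact_force: [-0.1, -0.1, -1.4]
finger_gap: 0.0169
```

```bash
python3 -c "
from h import *
d=ctrl.get_image('scene'); crop(d,150,180,160,120,5,'s13.png')
t=ctrl.get_image('top'); crop(t,185,180,120,150,4,'t13.png')
delta([.388,-.213,.17],90.5)"
```

```text
t 13.27 tcp [ 0.3885 -0.2125  0.0538] yaw_y 90.59 gap 0.0168 F [ 0.1 -0.5 -1.3] q [-0.6   0.48  2.05 -0.    0.61 -2.18]
shift cm [  0.13  -0.02 -11.62] turn [ 0.0032 -0.0065  0.0016]
```

View pics/t13.png

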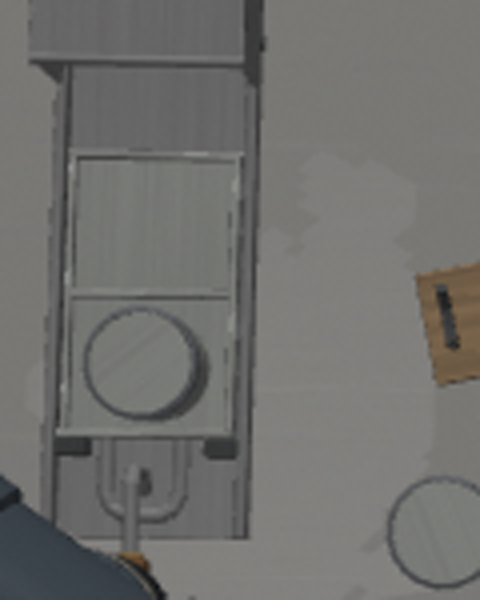

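Request:
step_arm(
  motion=[
    [0,0,-0.5,0,0,0],
    [0,0,-0.7,0,0,0],
    [0,0,-0.8,0,0,0],
    [0,0,-1,0,0,0],
    [0,0,-1,0,0,0],
    [0,0,-1,0,0,0],
    [0,0,-1.2,0,0,0],
    [0,0,-1.2,0,0,0],
    [0,0,-1.2,0,0,0],
    [0,0,-1.2,0,0,0],
    [0,0,-1.2,0,0,0],
    [0,0,-1,0,0,0],
  ],
)

```text
time_s: 14.27
tcp_pos: [0.387, -0.212, 0.1859]
tool_rot: [-0.003, -0.005, 1.0, 0.002]
contact_force: [0.2, 0.9, -1.7]
finger_gap: 0.0171
```

```bash
python3 -c "
from h import *
delta([.5538,-.4104,.17],12)
d=ctrl.get_image('scene'); crop(d,150,140,200,150,4,'s14.png')"
```

```text
t 14.27 tcp [ 0.387  -0.212   0.1859] yaw_y 90.55 gap 0.0171 F [ 0.2  0.9 -1.7] q [-0.61  0.23  1.97 -0.    0.94 -2.19]
shift cm [-16.5  -20.01   1.42] turn [-0.0019 -0.0077  1.3709]
```

View pics/s14.png

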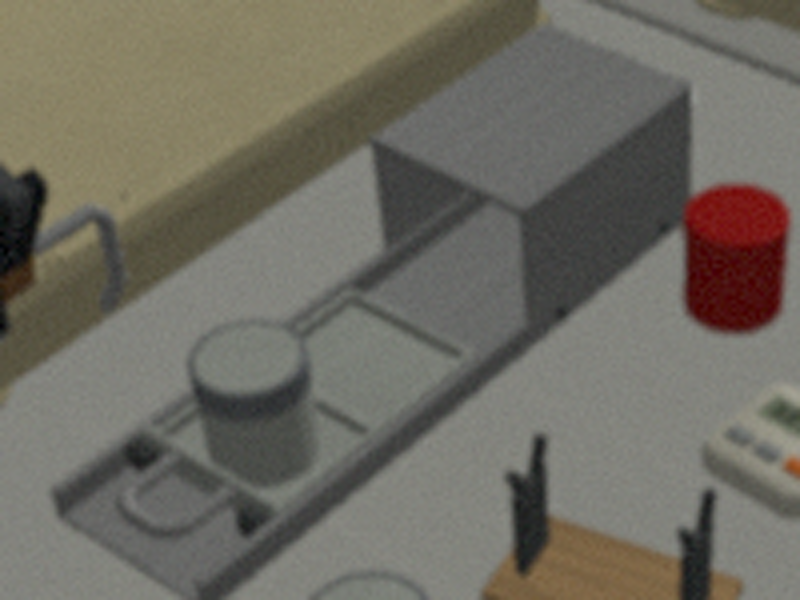

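Request:
step_arm(
  motion=[
    [-2,-2.5,0,0,0,0],
    [-2,-2.5,0,0,0,0],
    [-2,-2.5,0,0,0,0],
    [-2,-2.5,0,0,0,0],
    [-2,-2.5,0,0,0,0],
    [-2,-2.5,0,0,0,0],
    [-2,-2.4,0,0,0,0],
    [-1.5,-1.8,0,0,0,0],
    [0,0,0,0,0,0],
    [0,0,0,0,0,0],
  ],
)

```text
time_s: 15.15
tcp_pos: [0.5483, -0.4101, 0.1896]
tool_rot: [-0.002, -0.005, 1.0, 0.0]
contact_force: [-0.5, 0.1, -2.0]
finger_gap: 0.0166
```

Request:
step_arm(
  motion=[
    [0,0,-0.1,0,0,0.12],
    [0,0,-0.1,0,0,0.12],
    [0,0,-0.1,0,0,0.12],
    [0,0,-0.1,0,0,0.12],
    [0,0,-0.1,0,0,0.12],
    [0,0,-0.1,0,0,0.12],
    [0,0,-0.1,0,0,0.12],
    [0,0,-0.1,0,0,0.12],
    [0,0,-0.1,0,0,0.12],
    [0,0,-0.1,0,0,0.12],
    [0,0,-0.1,0,0,0.1],
    [0,0,0,0,0,0],
  ],
)

```text
time_s: 16.15
tcp_pos: [0.5414, -0.4016, 0.2025]
tool_rot: [-0.005, 0.623, 0.782, -0.0]
contact_force: [0.5, 1.0, -1.5]
finger_gap: 0.0172
```

```bash
python3 -c "
from h import *
delta([.5538,-.4104,.14],12)"
```

```text
t 16.15 tcp [ 0.5414 -0.4016  0.2025] yaw_y 12.93 gap 0.0172 F [ 0.5  1.  -1.5] q [-0.71  0.62  1.33 -0.    1.2  -0.93]
shift cm [-1.19  1.06  6.23] turn [-0.0076 -0.0079  0.0161]
```

Request:
step_arm(
  motion=[
    [-0.3,0.3,1.2,-0.003,-0.003,0.006],
    [-0.3,0.3,1.2,-0.002,-0.003,0.005],
    [-0.3,0.3,1.2,-0.002,-0.002,0.005],
    [-0.3,0.2,1.2,0,0,0],
    [0,0,1,0,0,0],
    [0,0,0.5,0,0,0],
    [0,0,0,0,0,0],
  ],
)

```text
time_s: 16.73
tcp_pos: [0.5543, -0.4097, 0.1304]
tool_rot: [-0.002, 0.625, 0.781, -0.0]
contact_force: [-0.6, 1.0, -1.6]
finger_gap: 0.0174
```

```bash
python3 -c "
from h import *
delta([.5538,-.4104,.0564],12)
d=ctrl.get_image('wrist'); cv2.imwrite('pics/w15.png',d['img'][:,:,::-1])"
```

```text
t 16.73 tcp [ 0.5543 -0.4097  0.1304] yaw_y 12.69 gap 0.0174 F [-0.6  1.  -1.6] q [-0.7   0.72  1.34 -0.    1.09 -0.93]
shift cm [-0.07 -0.04  7.4 ] turn [-0.0022 -0.0024  0.012 ]
```

View pics/w15.png

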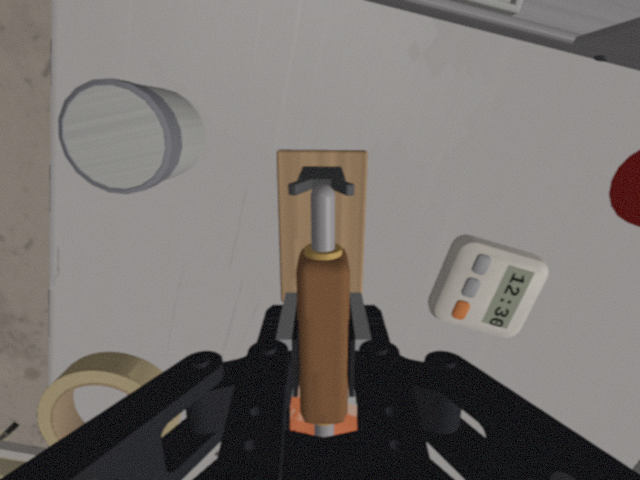

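Request:
step_arm(
  motion=[
    [-0.1,0,0.8,0,0,0.01],
    [0,0,1,0,0,0.002],
    [0,0,1,0,0,0],
    [0,0,0.9,0,0,0],
    [0,0,0.7,0,0,0],
    [0,0,0,0,0,0],
  ],
)

```text
time_s: 17.28
tcp_pos: [0.5547, -0.4112, 0.0835]
tool_rot: [-0.001, 0.63, 0.777, -0.0]
contact_force: [0.2, 1.3, -1.9]
finger_gap: 0.0172
```

```bash
python3 -c "
from h import *
delta([.5538,-.4104,.0564],12)"
```

```text
t 17.28 tcp [ 0.5547 -0.4112  0.0835] yaw_y 11.94 gap 0.0172 F [ 0.2  1.3 -1.9] q [-0.71  0.78  1.36 -0.    1.01 -0.91]
shift cm [ 0.09 -0.07  2.71] turn [-0.0009 -0.0006 -0.0011]
```

Request:
step_arm(
  motion=[
    [0.1,-0.1,0.5,0,0,0],
    [0,0,0.5,0,0,0],
    [0,0,0.5,0,0,0],
    [0,0,0.5,0,0,0],
    [0,0,0.4,0,0,0],
    [0,0,0,0,0,0],
  ],
)

```text
time_s: 17.78
tcp_pos: [0.5536, -0.4105, 0.0573]
tool_rot: [-0.0, 0.63, 0.777, -0.0]
contact_force: [-0.6, -0.0, -1.4]
finger_gap: 0.017
```

```bash
python3 -c "
from h import *
delta([.5538,-.4104,.0564],12)
d=ctrl.get_image('scene'); crop(d,220,220,160,110,5,'s16.png')"
```

```text
t 17.78 tcp [ 0.5536 -0.4105  0.0573] yaw_y 11.95 gap 0.017 F [-0.6 -0.  -1.4] q [-0.71  0.81  1.37 -0.    0.96 -0.91]
shift cm [0.   0.02 0.09] turn [-0.0004  0.     -0.0009]
```

View pics/s16.png

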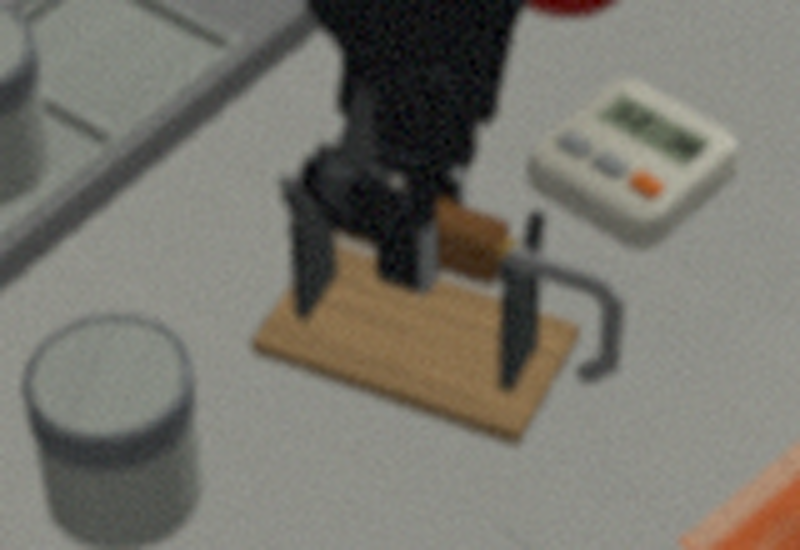

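Shank sits in both notches. Lower 1 mm and release, then rise.

Request:
step_arm(
  motion=[
    [0,0,0.1,0,0,0],
    [0,0,0,0,0,0],
  ],
)

```text
time_s: 18.0
tcp_pos: [0.5539, -0.4107, 0.057]
tool_rot: [0.0, 0.63, 0.777, -0.0]
contact_force: [-1.3, -0.3, -2.8]
finger_gap: 0.0169
```

Request:
step_arm(
  motion=[
    [0,0,0,0,0,0],
    [0,0,0,0,0,0],
    [0,0,0,0,0,0],
    [0,0,0,0,0,0],
    [0,0,0,0,0,0],
  ],
  jaw=4.5,
)

```text
time_s: 18.42
tcp_pos: [0.5548, -0.4114, 0.0588]
tool_rot: [0.002, 0.63, 0.777, -0.0]
contact_force: [0.3, -0.7, -0.4]
finger_gap: 0.045
```

Request:
step_arm(
  motion=[
    [0,0,-0.8,0,0,0],
    [0,0,-1.5,0,0,0],
    [0,0,-2,0,0,0],
    [0,0,-2,0,0,0],
    [0,0,-2,0,0,0],
    [0,0,-2,0,0,0],
    [0,0,0,0,0,0],
  ],
)

```text
time_s: 19.0
tcp_pos: [0.5547, -0.4112, 0.1733]
tool_rot: [0.003, 0.63, 0.777, -0.0]
contact_force: [0.9, -1.7, 0.6]
finger_gap: 0.0453
```

```bash
python3 -c "
from h import *
delta([.435,-.369,.17],90)
d=ctrl.get_image('wrist'); cv2.imwrite('pics/w17.png',d['img'][:,:,::-1])
d=ctrl.get_image('scene'); crop(d,220,220,160,110,5,'s17.png')"
```

```text
t 19.00 tcp [ 0.5547 -0.4112  0.1733] yaw_y 11.96 gap 0.0453 F [ 0.9 -1.7  0.6] q [-0.71  0.67  1.31 -0.    1.15 -0.91]
shift cm [  6.61 -10.83   0.26] turn [-6.0000e-04  6.7000e-03 -1.3621e+00]
```

View pics/w17.png

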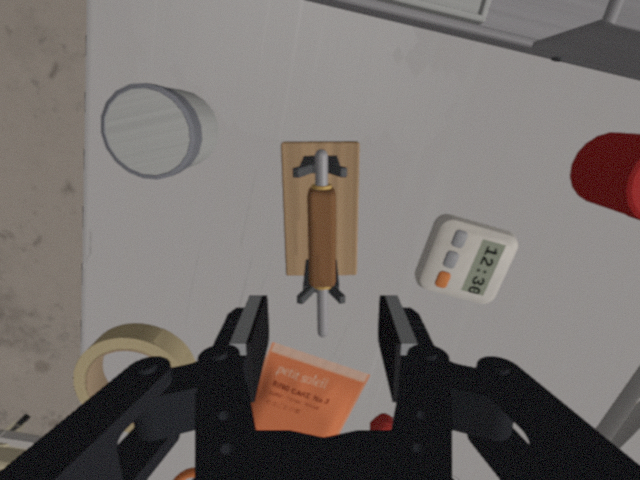

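View pics/s17.png

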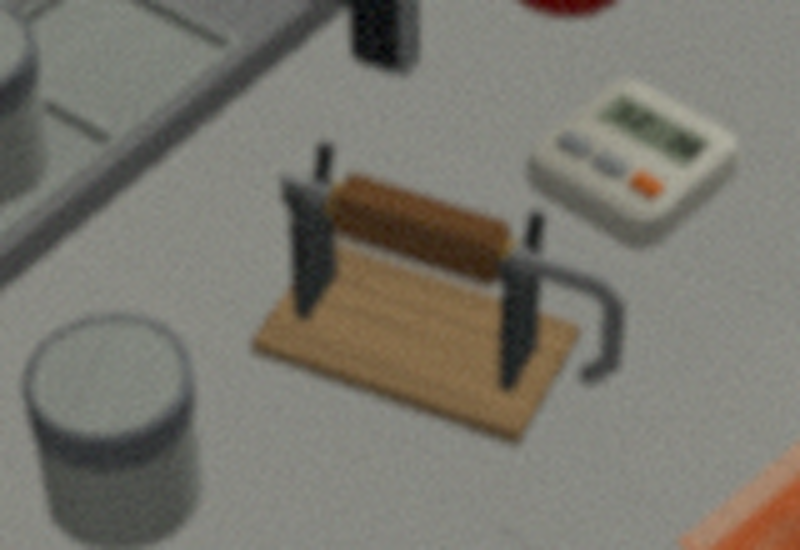

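Request:
step_arm(
  motion=[
    [0,0,-0.1,0,0,-0.12],
    [0,0,-0.1,0,0,-0.12],
    [0,0,-0.1,0,0,-0.12],
    [0,0,-0.1,0,0,-0.12],
    [0,0,-0.1,0,0,-0.12],
    [0,0,-0.1,0,0,-0.12],
    [0,0,-0.1,0,0,-0.12],
    [0,0,-0.1,0,0,-0.12],
    [0,0,-0.1,0,0,-0.12],
    [0,0,-0.1,0,0,-0.12],
    [0,0,-0.1,0,0,-0.1],
    [0,0,0,0,0,0],
  ],
  jaw=8.5,
)

```text
time_s: 20.1
tcp_pos: [0.5486, -0.4063, 0.1704]
tool_rot: [-0.007, 0.003, 1.0, 0.006]
contact_force: [-0.0, -0.2, -0.0]
finger_gap: 0.085
```

```bash
python3 -c "
from h import *
delta([.435,-.369,.17],90)"
```

```text
t 20.10 tcp [ 0.5486 -0.4063  0.1704] yaw_y 89.61 gap 0.085 F [-0.  -0.2 -0. ] q [-0.71  0.67  1.32 -0.    1.17 -2.27]
shift cm [11.39  3.65  0.25] turn [ 0.0118 -0.0146 -0.0067]
```

Request:
step_arm(
  motion=[
    [1.9,0.6,0,0.002,-0.003,-0.002],
    [1.9,0.6,0,0.002,-0.003,-0.002],
    [1.9,0.6,0,0.002,-0.003,-0.002],
    [1.9,0.6,0,0.002,-0.003,0],
    [1.9,0.6,0,0.002,-0.002,0],
    [1.6,0.5,0,0,0,0],
    [0,0,0,0,0,0],
    [0,0,0,0,0,0],
  ],
)

```text
time_s: 20.77
tcp_pos: [0.4308, -0.3655, 0.1657]
tool_rot: [-0.004, 0.014, 1.0, 0.004]
contact_force: [-0.5, -0.1, -0.2]
finger_gap: 0.0853
```

```bash
python3 -c "
from h import *
delta([.435,-.369,.12],90)
d=ctrl.get_image('wrist'); cv2.imwrite('pics/w18.png',d['img'][:,:,::-1])
a=np.linspace(0,6.283,12,endpoint=False)
print(proj(d,[[.435,-.369,.062],[.435,-.3405,.062],[.435,-.3975,.062]]))"
```

```text
t 20.77 tcp [ 0.4308 -0.3655  0.1657] yaw_y 88.36 gap 0.0853 F [-0.5 -0.1 -0.2] q [-0.79  0.47  1.68  0.    1.   -2.33]
shift cm [-0.46 -0.37  4.57] turn [ 0.0084 -0.0075 -0.0287]
[[318.70643515 248.09378785]
 [362.46948866 246.80279562]
 [274.96308268 249.38419891]]
```

View pics/w18.png

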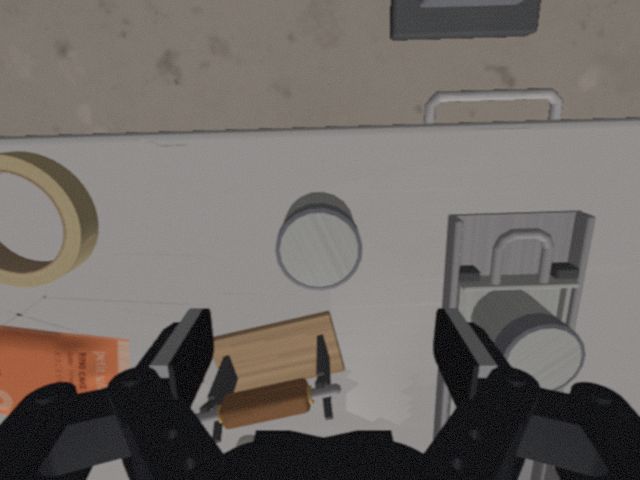

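Request:
step_arm(
  motion=[
    [-0.2,-0.2,1,0.004,-0.004,-0.015],
    [-0.2,-0.2,1,0.004,-0.004,-0.014],
    [0,0,1.3,0,0,0],
    [0,0,1.3,0,0,0],
    [0,0,0,0,0,0],
    [0,0,0,0,0,0],
  ],
)

```text
time_s: 21.32
tcp_pos: [0.4382, -0.3707, 0.113]
tool_rot: [0.001, -0.002, 1.0, -0.0]
contact_force: [-0.2, 0.2, 1.0]
finger_gap: 0.0851
```

```bash
python3 -c "
from h import *
delta([.435,-.369,.030],90)
d=ctrl.get_image('wrist'); cv2.imwrite('pics/w19.png',d['img'][:,:,::-1])
print(proj(d,[[.435,-.369,.062],[.435,-.3405,.062],[.435,-.3975,.062]]))"
```

```text
t 21.32 tcp [ 0.4382 -0.3707  0.113 ] yaw_y 90.21 gap 0.0851 F [-0.2  0.2  1. ] q [-0.78  0.55  1.7   0.    0.89 -2.36]
shift cm [0.33 0.18 8.3 ] turn [-0.0005  0.0015  0.0037]
[[329.14057428 267.13755542]
 [384.60690821 267.35671996]
 [273.68349715 266.91842747]]
```

View pics/w19.png

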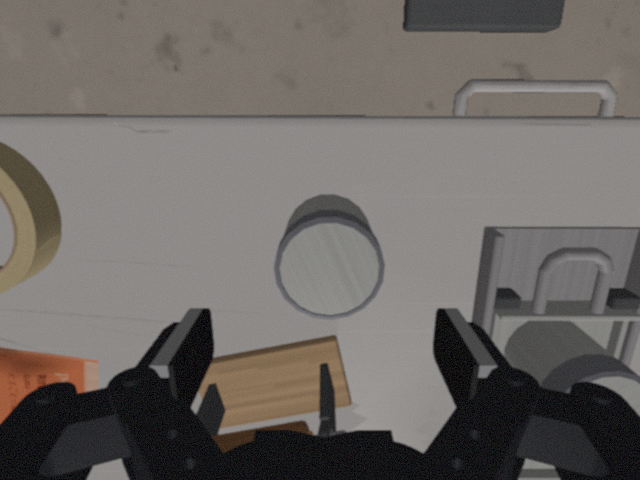

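Request:
step_arm(
  motion=[
    [0.2,0.1,1.3,0,0,0.002],
    [0.1,0.1,1.3,0,0,0.001],
    [0,0,1.3,0,0,0],
    [0,0,1.3,0,0,0],
    [0,0,1.2,0,0,0],
    [0,0,0.8,0,0,0],
    [0,0,0.4,0,0,0],
    [0,0,0,0,0,0],
    [0,0,0,0,0,0],
  ],
)

```text
time_s: 22.12
tcp_pos: [0.4387, -0.3712, 0.0369]
tool_rot: [0.004, -0.001, 1.0, -0.003]
contact_force: [0.2, -0.3, 0.5]
finger_gap: 0.0851
```

```bash
python3 -c "
from h import *
delta([.435,-.369,.030],90)"
```

```text
t 22.12 tcp [ 0.4387 -0.3712  0.0369] yaw_y 90.11 gap 0.0851 F [ 0.2 -0.3  0.5] q [-0.78  0.67  1.72  0.    0.74 -2.36]
shift cm [0.38 0.23 0.68] turn [-0.006   0.0071  0.002 ]
```

Request:
step_arm(
  motion=[
    [0.2,0.1,0.3,-0.003,0.003,0],
    [0.2,0.1,0.3,-0.003,0.003,0],
    [0,0,0,0,0,0],
    [0,0,0,0,0,0],
  ],
)

```text
time_s: 22.45
tcp_pos: [0.435, -0.3698, 0.032]
tool_rot: [0.001, -0.001, 1.0, -0.001]
contact_force: [0.3, 0.4, 0.3]
finger_gap: 0.0845
```

```bash
python3 -c "
from h import *
delta([.435,-.369,.030],90)"
```

```text
t 22.45 tcp [ 0.435  -0.3698  0.032 ] yaw_y 90.12 gap 0.0845 F [0.3 0.4 0.3] q [-0.79  0.68  1.73  0.    0.73 -2.36]
shift cm [0.   0.08 0.2 ] turn [-0.0012  0.0023  0.0021]
```

Close on the tin.

Request:
step_arm(
  motion=[
    [0,0,0,0,0,0],
    [0,0,0,0,0,0],
    [0,0,0,0,0,0],
    [0,0,0,0,0,0],
    [0,0,0,0,0,0],
    [0,0,0,0,0,0],
    [0,0,0,0,0,0],
  ],
  jaw=4.5,
  grip_force=40,
)

```text
time_s: 23.03
tcp_pos: [0.4352, -0.3699, 0.0327]
tool_rot: [0.001, -0.001, 1.0, -0.001]
contact_force: [-0.3, 0.0, 0.6]
finger_gap: 0.0552
```

Request:
step_arm(
  motion=[
    [0,0,-0.5,0,0,0],
    [0,0,-1,0,0,0],
    [0,0,-1.2,0,0,0],
    [0,0,-1.2,0,0,0],
    [0,0,-1.2,0,0,0],
    [0,0,-1.2,0,0,0],
    [0,0,-1.2,0,0,0],
    [0,0,-1.2,0,0,0],
    [0,0,-1.2,0,0,0],
    [0,0,-1,0,0,0],
    [0,0,0,0,0,0],
  ],
)

```text
time_s: 23.95
tcp_pos: [0.4352, -0.37, 0.1576]
tool_rot: [0.003, -0.001, 1.0, -0.003]
contact_force: [-0.0, 0.2, -2.0]
finger_gap: 0.0556
```

```bash
python3 -c "
from h import *
delta([.5915,-.2137,.13],90.5)
d=ctrl.get_image('wrist'); cv2.imwrite('pics/w20.png',d['img'][:,:,::-1])
t=ctrl.get_image('top'); crop(t,185,180,140,150,4,'t20.png')
d=ctrl.get_image('scene'); crop(d,150,140,240,180,3,'s20.png')"
```

```text
t 23.95 tcp [ 0.4352 -0.37    0.1576] yaw_y 90.12 gap 0.0556 F [-0.   0.2 -2. ] q [-0.79  0.48  1.68  0.    0.97 -2.36]
shift cm [-15.64  15.61   2.78] turn [-0.0059  0.0069 -0.0067]
```

View pics/w20.png

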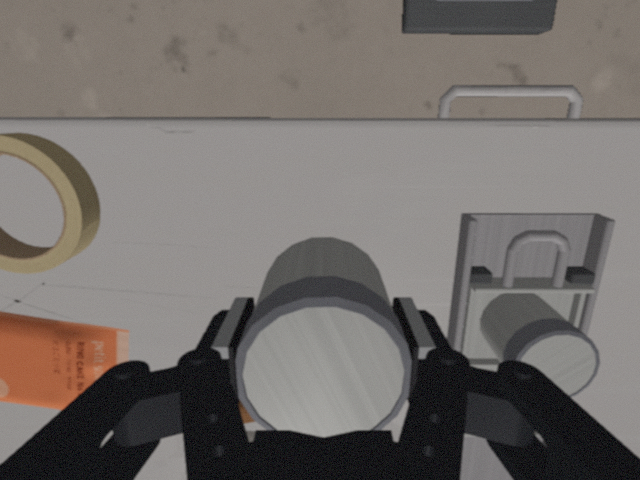

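View pics/t20.png

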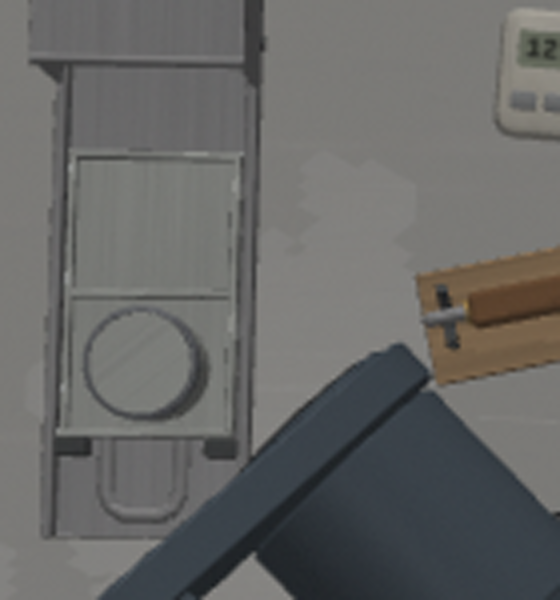

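View pics/s20.png

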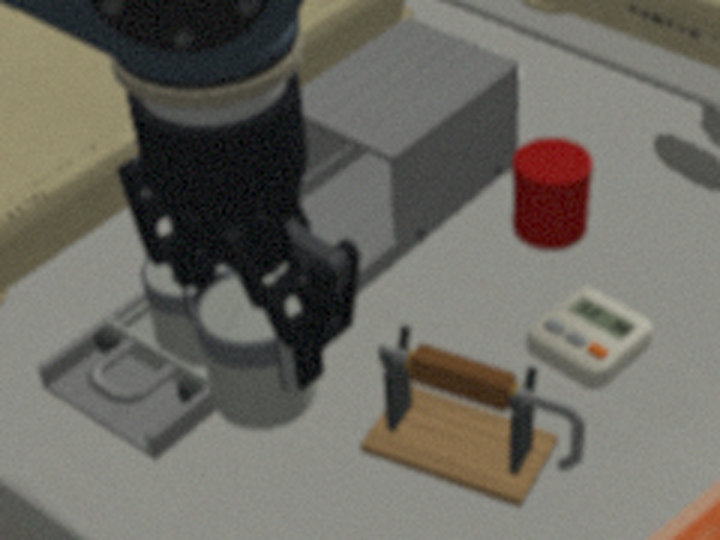

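```bash
python3 - <<'E'
from h import *
t=ctrl.get_image('top')
def B(x,y,z): return np.round(atz(t,185+(x+.5)/4-.5,180+(y+.5)/4-.5,z),4)
for n,a in dict(rl=(72,152,.018),rr=(243,152,.018),fl=(57,437,.026),fr=(238,438,.026),div=(152,295.5,.018),old=(142,362,.072)).items(): print(n,B(*a))
x=.5915
im=cv2.resize(t['img'][200:300,190:265,::-1],None,fx=8,fy=8,interpolation=cv2.INTER_CUBIC)[:600]
for cx in (.5915,.5185):
  c=np.array([cx,-.2137,.018])
  P=proj(t,[c+np.array([a,b,0])/1000 for a,b in [(-34.5,-41),(-34.5,41),(34.5,41),(34.5,-41)]]);P=((P-[190,200]+.5)*8).astype(np.int32)
  cv2.polylines(im,[P],True,(0,255,0),1)
cv2.imwrite('pics/t21.png',im)
E
```

```text
rl [ 0.6289 -0.1694  0.018 ]
rr [ 0.6307 -0.2588  0.018 ]
fl [ 0.4797 -0.1687  0.026 ]
fr [ 0.4808 -0.2616  0.026 ]
div [ 0.5542 -0.2138  0.018 ]
old [ 0.5168 -0.2176  0.072 ]
```

View pics/t21.png

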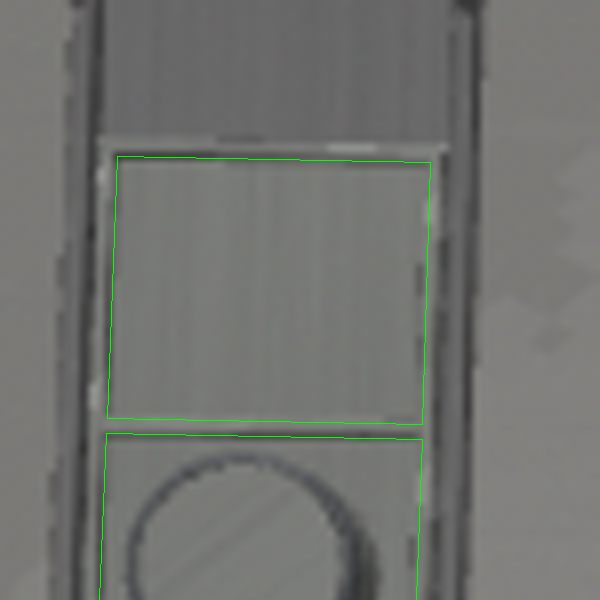

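Request:
step_arm(
  motion=[
    [-2,2,0,0,0,0],
    [-2,2,0,0,0,0],
    [-2,2,0,0,0,0],
    [-2,2,0,0,0,0],
    [-2,2,0,0,0,0],
    [-2,2,0,0,0,0],
    [-2,2,0,0,0,0],
    [-1,1,0,0,0,0],
    [0,0,0,0,0,0],
    [0,0,0,0,0,0],
  ],
)

```text
time_s: 24.98
tcp_pos: [0.5863, -0.2108, 0.1441]
tool_rot: [-0.005, 0.0, 1.0, 0.003]
contact_force: [-1.2, 0.8, -2.9]
finger_gap: 0.0554
```

```bash
python3 -c "
from h import *
delta([.5915,-.2137,.042],90.5)"
```

```text
t 24.98 tcp [ 0.5863 -0.2108  0.1441] yaw_y 89.96 gap 0.0554 F [-1.2  0.8 -2.9] q [-0.42  0.59  1.53  0.    1.03 -1.99]
shift cm [-0.63 -0.34 10.2 ] turn [ 0.0053 -0.0104 -0.0094]
```

Request:
step_arm(
  motion=[
    [-0.3,-0.2,0.5,0.003,-0.005,-0.005],
    [-0.2,-0.1,0.8,0.002,-0.005,-0.004],
    [0,0,1.2,0,0,0],
    [0,0,1.2,0,0,0],
    [0,0,1.2,0,0,0],
    [0,0,0.5,0,0,0],
    [0,0,0,0,0,0],
    [0,0,0,0,0,0],
  ],
)

```text
time_s: 25.65
tcp_pos: [0.5868, -0.2182, 0.0812]
tool_rot: [-0.002, -0.002, 1.0, 0.001]
contact_force: [0.0, 0.6, -1.9]
finger_gap: 0.055
```

```bash
python3 -c "
from h import *
delta([.5915,-.2137,.042],90.5)
d=ctrl.get_image('scene'); crop(d,180,140,160,120,5,'s22.png')
d=ctrl.get_image('wrist'); cv2.imwrite('pics/w22.png',d['img'][:,:,::-1])"
```

```text
t 25.65 tcp [ 0.5868 -0.2182  0.0812] yaw_y 90.23 gap 0.055 F [ 0.   0.6 -1.9] q [-0.43  0.68  1.56 -0.    0.91 -2.  ]
shift cm [-0.49  0.44  3.92] turn [ 0.0015 -0.005  -0.0048]
```

View pics/s22.png

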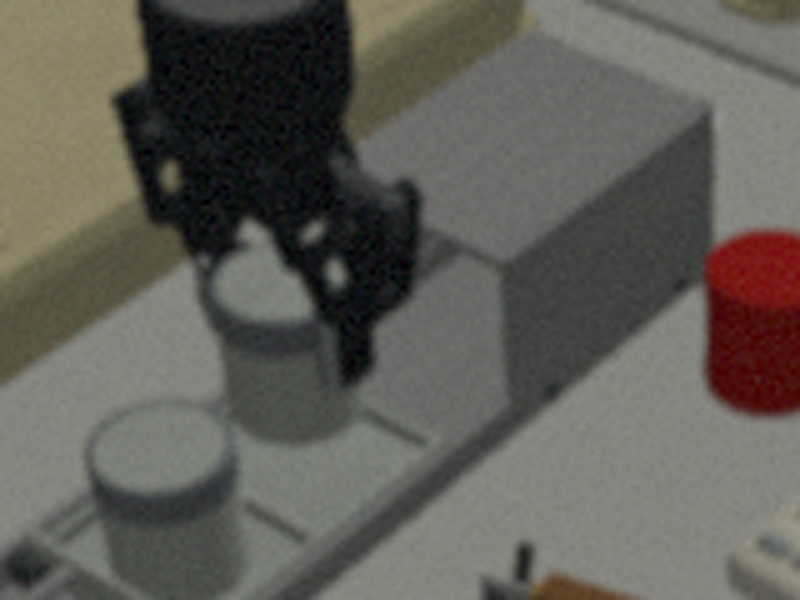

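View pics/w22.png

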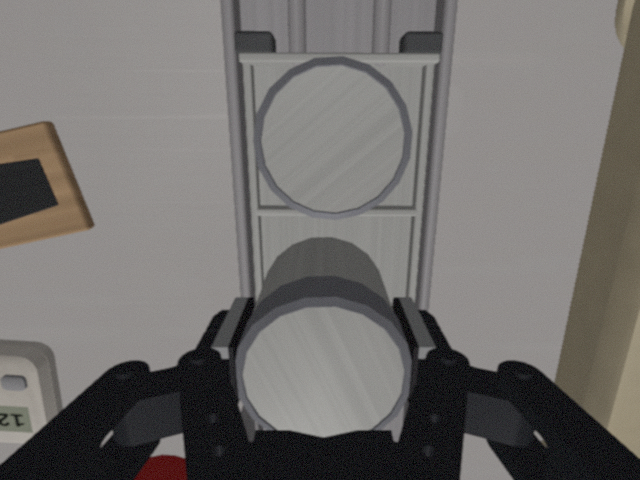

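Request:
step_arm(
  motion=[
    [-0.2,0.2,0,0,-0.003,-0.003],
    [-0.2,0.2,0,0.001,-0.002,-0.002],
    [-0.1,0,0,0,0,0],
    [0,0,0,0,0,0],
  ],
)

```text
time_s: 26.08
tcp_pos: [0.5938, -0.2139, 0.0839]
tool_rot: [0.002, -0.005, 1.0, -0.001]
contact_force: [-1.2, 0.0, -1.8]
finger_gap: 0.0551
```

```bash
python3 -c "
from h import *
delta([.5915,-.2137,.042],90.5)"
```

```text
t 26.08 tcp [ 0.5938 -0.2139  0.0839] yaw_y 90.57 gap 0.0551 F [-1.2  0.  -1.8] q [-0.42  0.68  1.55  0.    0.91 -2.  ]
shift cm [0.25 0.03 4.19] turn [-0.0014  0.0047  0.0013]
```

Request:
step_arm(
  motion=[
    [0.1,0,0.8,0,0.002,0],
    [0,0,0.8,0,0,0],
    [0,0,0.8,0,0,0],
    [0,0,0.6,0,0,0],
    [0,0,0.4,0,0,0],
    [0,0,0,0,0,0],
    [0,0,0,0,0,0],
  ],
)

```text
time_s: 26.67
tcp_pos: [0.5924, -0.2137, 0.0454]
tool_rot: [0.001, -0.005, 1.0, -0.001]
contact_force: [1.4, 0.2, -1.5]
finger_gap: 0.0554
```

```bash
python3 -c "
from h import *
delta([.5915,-.2137,.042],90.5)"
```

```text
t 26.67 tcp [ 0.5924 -0.2137  0.0454] yaw_y 90.59 gap 0.0554 F [ 1.4  0.2 -1.5] q [-0.42  0.74  1.56 -0.    0.84 -2.  ]
shift cm [ 0.1  -0.    0.34] turn [-0.001   0.0015  0.0015]
```

Request:
step_arm(
  motion=[
    [0,0,0.2,0,0,0],
    [0,0,0.1,0,0,0],
    [0,0,0,0,0,0],
  ],
)

```text
time_s: 26.92
tcp_pos: [0.5926, -0.2138, 0.0429]
tool_rot: [0.001, -0.005, 1.0, -0.001]
contact_force: [-0.2, -0.3, -1.1]
finger_gap: 0.0549
```

Request:
step_arm(
  motion=[
    [0,0,0.1,0,0,0],
    [0,0,0,0,0,0],
  ],
)

```text
time_s: 27.08
tcp_pos: [0.593, -0.214, 0.043]
tool_rot: [0.001, -0.005, 1.0, -0.001]
contact_force: [-0.4, 0.6, -2.2]
finger_gap: 0.0553
```

Request:
step_arm(
  motion=[
    [0,0,0.15,0,0,0],
    [0,0,0,0,0,0],
  ],
)

```text
time_s: 27.25
tcp_pos: [0.5935, -0.2142, 0.043]
tool_rot: [0.002, -0.005, 1.0, -0.001]
contact_force: [-0.5, 0.2, -2.0]
finger_gap: 0.0552
```

```bash
python3 -c "
from h import *
delta([.5915,-.2137,.042],90.5)
d=ctrl.get_image('scene'); crop(d,180,160,120,100,6,'s23.png')"
```

```text
t 27.25 tcp [ 0.5935 -0.2142  0.043 ] yaw_y 90.59 gap 0.0552 F [-0.5  0.2 -2. ] q [-0.42  0.74  1.56 -0.    0.84 -2.  ]
shift cm [0.2  0.05 0.1 ] turn [-0.0022  0.0042  0.0015]
```

View pics/s23.png

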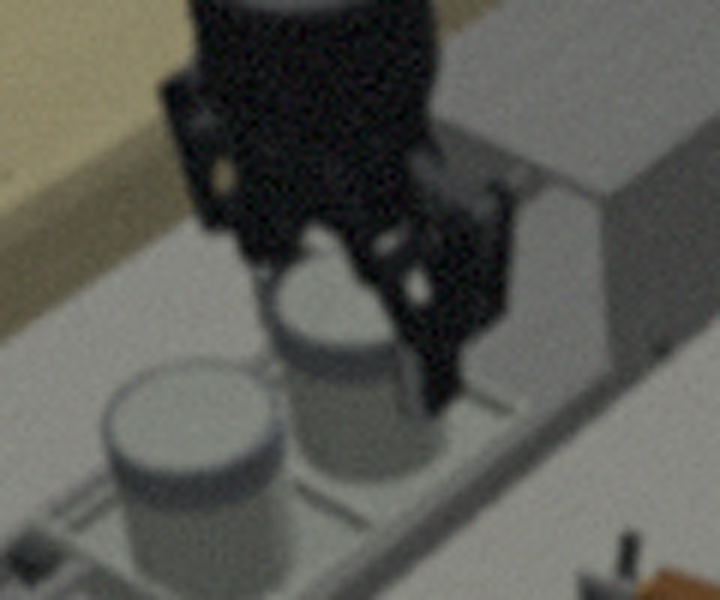

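Request:
step_arm(
  motion=[
    [0.15,0,0.25,0,0.002,0],
    [0,0,0,0,0,0],
  ],
)

```text
time_s: 27.47
tcp_pos: [0.5942, -0.2144, 0.0433]
tool_rot: [0.004, -0.005, 1.0, -0.002]
contact_force: [-0.3, -0.6, -2.4]
finger_gap: 0.0552
```

Request:
step_arm(
  motion=[
    [0,0,0,0,0,0],
    [0,0,0,0,0,0],
  ],
)

```text
time_s: 27.63
tcp_pos: [0.5945, -0.2144, 0.0433]
tool_rot: [0.004, -0.005, 1.0, -0.002]
contact_force: [0.0, -0.5, -1.8]
finger_gap: 0.0554
```

Request:
step_arm(
  motion=[
    [0.2,0,0.3,0,0.004,0],
  ],
)

```text
time_s: 27.72
tcp_pos: [0.5945, -0.2147, 0.0424]
tool_rot: [0.005, -0.005, 1.0, -0.002]
contact_force: [-2.3, 9.6, 49.2]
finger_gap: 0.0552
```

```bash
python3 -c "
from h import *
delta([.5915,-.2137,.042],90.5)
o=ctrl.get_obs();print(o['contact_force'],o['torque'],o['qvel'])"
```

```text
t 27.72 tcp [ 0.5945 -0.2147  0.0424] yaw_y 90.55 gap 0.0552 F [-2.3  9.6 49.2] q [-0.42  0.74  1.56 -0.    0.83 -2.  ]
shift cm [0.3  0.1  0.04] turn [-0.0047  0.0091  0.0009]
[-2.30368234  9.61166157 49.1588641 ] [2.47479949 0.53429676 0.18550754] [ 1.67805315e-03  8.89796625e-05  6.82620049e-03 -4.85090451e-03
 -6.00419977e-03  9.52194925e-03]
```

Request:
step_arm(
  motion=[
    [0,0,0,0,0,0],
    [0,0,0,0,0,0],
  ],
)

```text
time_s: 27.88
tcp_pos: [0.5953, -0.2147, 0.0433]
tool_rot: [0.005, -0.005, 1.0, -0.003]
contact_force: [-0.4, -0.0, -1.7]
finger_gap: 0.0551
```

Request:
step_arm(
  motion=[
    [0,0,0,0,0,0],
    [0,0,0,0,0,0],
    [0,0,0,0,0,0],
    [0,0,0,0,0,0],
    [0,0,0,0,0,0],
  ],
  jaw=7.8,
)

```text
time_s: 28.3
tcp_pos: [0.5944, -0.2148, 0.0418]
tool_rot: [0.004, -0.005, 1.0, -0.002]
contact_force: [0.4, 0.2, -0.6]
finger_gap: 0.0782
```

```bash
python3 -c "
from h import *
delta([.5915,-.2137,.2],90.5)
d=ctrl.get_image('wrist'); cv2.imwrite('pics/w24.png',d['img'][:,:,::-1])"
```

```text
t 28.30 tcp [ 0.5944 -0.2148  0.0418] yaw_y 90.54 gap 0.0782 F [ 0.4  0.2 -0.6] q [-0.42  0.74  1.56 -0.    0.83 -2.  ]
shift cm [  0.15   0.04 -15.82] turn [-0.0047  0.0087  0.0008]
```

View pics/w24.png

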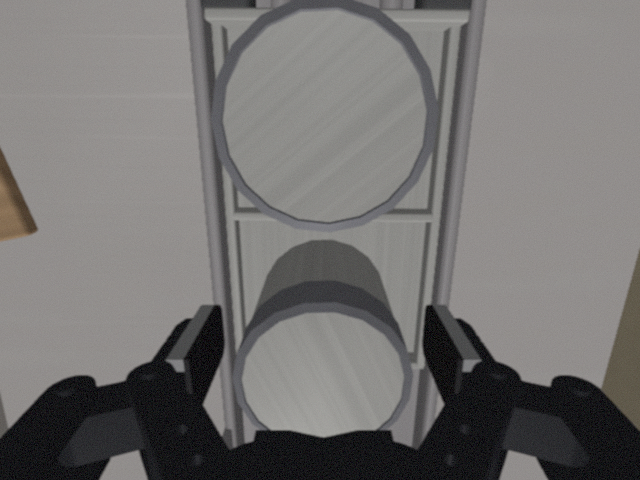

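Released cleanly; tin standing. Rise straight up.

Request:
step_arm(
  motion=[
    [0,0,-0.8,0,0,0],
    [0,0,-1.2,0,0,0],
    [0,0,-1.5,0,0,0],
    [0,0,-1.5,0,0,0],
    [0,0,-2,0,0,0],
    [0,0,-2,0,0,0],
    [0,0,-2,0,0,0],
    [0,0,-2,0,0,0],
    [0,0,-2,0,0,0],
    [0,0,-2,0,0,0],
  ],
)

```text
time_s: 29.18
tcp_pos: [0.591, -0.2132, 0.2248]
tool_rot: [0.003, -0.005, 1.0, -0.002]
contact_force: [0.9, -0.1, 0.6]
finger_gap: 0.0779
```

Request:
step_arm(
  motion=[
    [4,0,0,0,0,0],
    [4,0,0,0,0,0],
    [4,1,0,0,0,0],
    [3,2,0,0,0,0],
    [0,4,0,0,0,0],
    [0,4,0,0,0,0],
    [0,4,0,0,0,0],
    [0,4,0,0,0,0],
    [0,4,0,0,0,0],
    [0,4,0,0,0,0],
    [0,0,0,0,0,0],
    [0,0,0,0,0,0],
  ],
)

```text
time_s: 30.18
tcp_pos: [0.4326, 0.0648, 0.2391]
tool_rot: [0.018, -0.003, 1.0, -0.007]
contact_force: [0.1, -0.2, -0.2]
finger_gap: 0.0779
```

```bash
python3 -c "
from h import *
delta([.5915,-.2137,.2],90.5)
d=ctrl.get_image('scene'); crop(d,150,140,220,170,3.5,'s25.png')
t=ctrl.get_image('top'); crop(t,185,180,170,150,4,'t25.png')"
```

```text
t 30.18 tcp [0.4326 0.0648 0.2391] yaw_y 90.35 gap 0.0779 F [ 0.1 -0.2 -0.2] q [ 0.05  0.13  1.95 -0.02  1.03 -1.52]
shift cm [-15.55 -27.89   4.87] turn [-0.0141  0.0361 -0.0023]
```

View pics/s25.png

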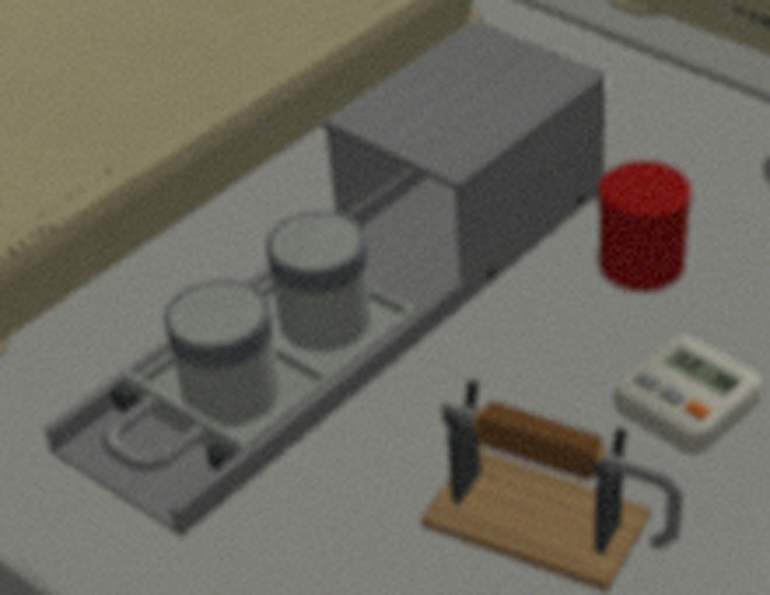

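View pics/t25.png

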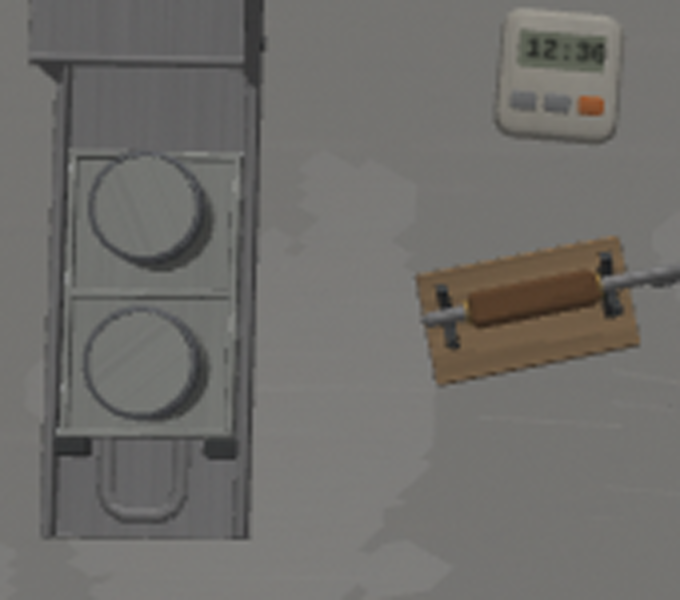

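```bash
python3 - <<'E'
from h import *
t=ctrl.get_image('top')
def B(x,y,z): return np.round(atz(t,185+(x+.5)/4-.5,180+(y+.5)/4-.5,z),4)
print(B(148,208,.072),B(142,362,.072),"front",B(148,437.5,.026))
g=[(468,288),(597,271),(472,326),(603,300)]
print(np.mean([B(a,b,.074) for a,b in g],axis=0))
print(ctrl.job_done())
E
```

```text
[ 0.5941 -0.218   0.072 ] [ 0.5168 -0.2176  0.072 ] front [ 0.4802 -0.2154  0.026 ]
[ 0.553075 -0.4129    0.074   ]
the job is handed in; nothing more can be done
None
```

I lifted the hook off its rest, dropped its toe into the pull ring and dragged the tray about 130 mm to the front stops. Then I hung the hook back in both notches, stood the new tin in the rear well, and handed the job in at about 30 s. `job_done()` gives no verdict.

The last pictures and measurements before handing in showed:
- **Tray:** its front wall lies against both stop lugs, measured at x ≈ 0.480 m, the same as the lugs.
- **Tins:** both stand upright. The new tin is about 5 mm and the old tin about 4 mm from its well's centre; the limit is 16 mm.
- **Hook:** it lies in both notches, its grip about 2 mm from where it started.
- **Other things:** the timer and red tin look unmoved, and the gripper never came near the tape roll, though my final crops did not include it.

Two contacts were harder than planned:
- **Against the stops:** the pull on the hook peaked at about 30 N when the tray reached the stops.
- **Setting the new tin down:** the tool force rose briefly to about 49 N as I pressed the tin onto the tray floor. That is under the 120 N wrist limit and went through the tin held in the fingers. It is above the 40 N limit for the arm or gripper body, which I do not believe was touching anything then, but no reading confirms that.

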